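# Reload the imaging chamber and lock its sliding guard window

### The arm

A 7-joint arm with a two-finger parallel gripper is mounted at the origin on the work surface. World frame = base frame: x ahead of the robot, y to its left, z up, the work surface at z = 0. Lengths are in mm, angles in rad, forces in N, time in s.
With the tool pointing down it reaches from about 425 to 1025 mm from the base axis. Payload 9.4 kg.
Tool frame: the origin (TCP) lies at the very end of the fingers, on their centre line; the grasp point (between the pads) lies bot.hold_point_z behind it (bot.hold_point_z is the distance from the TCP to the grasp point, in mm); x points along the fingers, y is the direction in which the jaws open and shut, and the axes are right-handed (so a half turn about x gives the same grasp; the last joint's range is limited). The gripper opens to 85 mm and grips with 20 to 120 N. Pads are 22 mm wide; open, the fingers measure 114 mm over their backs; the gripper's body (76 mm by 85 mm) begins 54 mm behind the grasp point. The pads swing forward as they close: fully open they stand 13 mm farther back than shut.
Start: joints at [1.205, 0.599, -0.003, 1.599, 0.002, 0.943, -0.08], TCP at [206.472, -694.977, 231.275] pointing down, gripper open.
Joint ranges: [-2.57, 2.57], [-0.35, 1.97], [-1.29, 1.29], [0.11, 2.56], [-1.05, 4.19], [0.11, 1.86], [-2.63, 2.63]. Speed limits (rad/s): [2.22, 2.22, 3.01, 3.01, 3.14, 3.14, 3.14].

### API

Orientations are given as a rotation vector (axis times angle).
In Python, from bench import telemetry, optics, bot, nets gives the robot as it stands.
- The arm moves only by the shell command python3 -m creep 'ROWS'. ROWS is text: rows parted by semicolons, each of 7 numbers parted by spaces: the turn, a rotation vector about the tool's x, y, z in rad, then the shift along the tool's x, y, z in m, then the closure in counts, from 0 (fully open) to 255 (shut). In form: rx ry rz x y z grip; .... A call has exactly 5 rows; each row shifts and turns the commanded pose from where the row before left it, along the tool's axes as they then stand; what a row does not reach is not made up. A row lasts 1/12 s, in which the tool goes at most 41.7 mm and 7.16 degrees, less where a joint would pass 70% of its speed; a pose out of reach is approached as far as the arm can. A call with a gripper value outside its range is refused whole. The fingers move at their own pace and stop on an object; the grip force is fixed at half the most. Time passes only in rows, so rows that do not move let the fingers close, or fill a call up. It gives the time, the measured TCP pose, the force and the opening at its end, in the units of the state.
- telemetry.get_state(): the state, without advancing time (a new reading comes with each control period).
- optics.grab_frame(name): name is "side" or "top" or "wrist"; returns a dict with "frame" (480x640x3 uint8, red, green, blue), "mtx" (3x3 intrinsics, pixels), "k1" (the pictures are not rectified: a ray, as slopes to the right and down, at radius r is drawn at 1 + k1 r^2 times it, then the intrinsics apply), "view" (4x4, takes a point from world to camera coordinates). Camera axes: x right, y down, z forward; pixel columns grow to the right and rows downward; lengths in mm; the calibration is good to about 2 mm. A picture is of the moment at which its call begins. There is no depth.
- bot.job_done(): hands the job in, once; it reports no verdict.
Trained networks look in a picture, given as the dict that the camera call returned (one of the last four; its "shot" number tells which), for a name from the list of things; names that differ only in an ending like _2 or _b are one class to them, and where a whole thing is asked for, a point or a joint stands for the part that bears it (a point fixed in the world has none). Each returns a list of dicts, best first, with "confidence" (0 to 1); they miss things now and then, are a little off and sometimes report something else, mostly with a low value. They report only what shows in the picture. A call takes as long as a camera call. They do not tell look-alikes from the thing itself.
- nets.spot_in(picture, query): "box" ([left, top, right, bottom] in pixels, round what is visible of it).
- nets.silhouettes(picture, query): "pixels" (480x640 bool, what is visible of it) and "box" ([left, top, right, bottom] in pixels, round what is visible of it).
- nets.spot_point(picture, query): "position" ([row, column] in pixels: a listed point, or the origin of a listed thing).
The state is a dict: "time": time; "qpos": joint angles; "joint_velocities": joint speeds; "joint_efforts": joint torques, N m; "tcp_pos": TCP position; "tool_rot": TCP orientation; "ft_force": force on the tool from outside, world axes, zero at the start; "wrist_torque": the same for the moment, N m; "grip_width": opening from 0.0 (shut) to 1.0 (fully open).
Only numpy, scipy, OpenCV 4.12 (cv2) and the standard library are available. Lean on these libraries where they do the work, as an engineer would, in place of code of your own. Each camera call takes 0.05 s, during which the arm holds its last target. There are 200 camera calls.

### The job

Slide the amber guard window of the imaging chamber fully open, move every used cartridge (red grip) out of the chamber to lie flat in the white return tray, and stand every fresh cartridge (blue grip) from the table flat on the chamber's floor, each in a bay of its own. Only then slide the window fully shut and push the orange-gripped interlock pin down through fork and lug until its collar sits on the fork. Leave everything else where it stands.

Things in the scene. Friction and masses are not known exactly. Their poses are not given: they have to be found in the camera images.
- chamber: low black sample chamber, fixed. Origin: on the table under the centre of its open well; y along the window's track. Well 190 (x) by 150 mm (y), floor 25 mm and wall tops 85 mm above the table, split into four bays by crossing dividers 4 mm thick, 12 mm high. Walls 16 mm (x), 8 mm (-y). At +y a grey housing to y = 303 mm, 85 mm high, over which the open window rides. At -y a fork (see fork_top)
- window (a joint): amber guard window sliding level along the chamber's y: 0 = fully shut, 0.21 m = fully open (lug clear of the well too). Panel 204 x 170 x 8 mm, top 95 mm above the table; takes about 2 N. Its leading (-y) edge carries a yellow lug 10 mm thick with a vertical 17 mm hole, which lines up between the fork plates only when the window is fully shut
- window_handle (a point): centre of the top edge of the window's yellow grip rib: 60 mm long (chamber x), 14 mm thick (chamber y), 40 mm tall, its top 135 mm above the table; moves with the window
- fork_top (a point): centre of the hole on the upper face of the fork's upper plate, 113 mm above the table. The aluminium fork juts from the chamber's -y end: two level plates 72 (x) by 44 mm (y), 12 mm thick, 18 mm apart, each with a vertical 17 mm hole; straight below this point run upper plate, lug (when shut) and lower plate (underside 71 mm above the table)
- pin: interlock pin, standing head up, loose, in a blue parking block (70 x 70 x 62 mm, 17 mm hole). Origin: centre of the lower tip; z up. Steel shank 14 mm thick with tapered tip, 52 mm long; then a steel collar 32 mm in diameter, 8 mm thick; then an orange cylindrical grip 22 mm in diameter, 36 mm tall (top 96 mm above the tip). 120 g
- pin_seat (a point): centre of the underside of the pin's collar, 52 mm above the tip; it rests on fork_top when the pin is seated
- tray: white open return tray, fixed: 108 (x) by 178 mm (y), wall 4 mm thick and 20 mm high, floor 4 mm thick. Origin: centre of the underside
- bay0 (a point): centre of the floor of chamber bay 0 (93 x 73 mm, long way along the chamber's x), at chamber x = -48.5, y = -38.5 mm, 25 mm above the table
- bay1 (a point): centre of the floor of chamber bay 1 (93 x 73 mm, long way along the chamber's x), at chamber x = -48.5, y = 38.5 mm, 25 mm above the table
- bay2 (a point): centre of the floor of chamber bay 2 (93 x 73 mm, long way along the chamber's x), at chamber x = 48.5, y = -38.5 mm, 25 mm above the table
- bay3 (a point): centre of the floor of chamber bay 3 (93 x 73 mm, long way along the chamber's x), at chamber x = 48.5, y = 38.5 mm, 25 mm above the table
- fresh1: a phantom cartridge: white base plate 70 x 54 x 12 mm, cream resin slab on it (58 x 42 mm, top 20 mm above the underside), and standing on that a blue grip rib 40 mm long (y), 14 mm thick (x), its top 52 mm above the underside. Origin: centre of the underside; z up. 150 g. Fresh: starts somewhere on the table. May be absent.
- fresh2: a phantom cartridge: white base plate 70 x 54 x 12 mm, cream resin slab on it (58 x 42 mm, top 20 mm above the underside), and standing on that a blue grip rib 40 mm long (y), 14 mm thick (x), its top 52 mm above the underside. Origin: centre of the underside; z up. 150 g. Fresh: starts somewhere on the table. May be absent.
- fresh3: a phantom cartridge: white base plate 70 x 54 x 12 mm, cream resin slab on it (58 x 42 mm, top 20 mm above the underside), and standing on that a blue grip rib 40 mm long (y), 14 mm thick (x), its top 52 mm above the underside. Origin: centre of the underside; z up. 150 g. Fresh: starts somewhere on the table. May be absent.
- fresh4: a phantom cartridge: white base plate 70 x 54 x 12 mm, cream resin slab on it (58 x 42 mm, top 20 mm above the underside), and standing on that a blue grip rib 40 mm long (y), 14 mm thick (x), its top 52 mm above the underside. Origin: centre of the underside; z up. 150 g. Fresh: starts somewhere on the table. May be absent.
- used1: a phantom cartridge: white base plate 70 x 54 x 12 mm, cream resin slab on it (58 x 42 mm, top 20 mm above the underside), and standing on that a red grip rib 40 mm long (y), 14 mm thick (x), its top 52 mm above the underside. Origin: centre of the underside; z up. 150 g. Used: starts in a bay of the chamber. May be absent.
- used2: a phantom cartridge: white base plate 70 x 54 x 12 mm, cream resin slab on it (58 x 42 mm, top 20 mm above the underside), and standing on that a red grip rib 40 mm long (y), 14 mm thick (x), its top 52 mm above the underside. Origin: centre of the underside; z up. 150 g. Used: starts in a bay of the chamber. May be absent.
- used3: a phantom cartridge: white base plate 70 x 54 x 12 mm, cream resin slab on it (58 x 42 mm, top 20 mm above the underside), and standing on that a red grip rib 40 mm long (y), 14 mm thick (x), its top 52 mm above the underside. Origin: centre of the underside; z up. 150 g. Used: starts in a bay of the chamber. May be absent.
- lens: bystander: black lens barrel, 58 mm in diameter, 66 mm tall, upright; origin at its underside
- cap: bystander: green round cap, 56 mm in diameter, 16 mm tall
- notes: bystander: teal note block 76 x 76 x 20 mm
- driver: bystander: yellow-handled screwdriver lying flat; origin near its middle
- cleaner: bystander: small bottle 50 mm in diameter, 85 mm tall
- mug: bystander: blue mug, 80 mm in diameter, 85 mm tall
There are look-alikes about, which are no part of the job. What is shaped like the fresh3 but brown or pink is not meant.

How it is judged (in metres and radians):
On the way, in this order (a step that is already met when the one before it is completed fails the run):
1. the window is slid fully open (to within 15 mm) (value of joint window above 0.195 m), for 0.2 s.
2. with the window still open, every used cartridge lies flat in the tray and every fresh one stands flat on the chamber floor (x of fresh1 in the frame of chamber between -0.085 and 0.085 m and y of fresh1 in the frame of chamber between -0.07 and 0.07 m and z of fresh1 in the frame of chamber between 0.017 and 0.031 m and angle between each of fresh1, fresh2, fresh3, fresh4, used1, used2, used3's own z axis and vertical below 0.1 rad and linear speed of each of fresh1, fresh2, fresh3, fresh4, used1, used2, used3 below 0.03 m/s and x of fresh2 in the frame of chamber between -0.085 and 0.085 m and y of fresh2 in the frame of chamber between -0.07 and 0.07 m and z of fresh2 in the frame of chamber between 0.017 and 0.031 m and x of fresh3 in the frame of chamber between -0.085 and 0.085 m and y of fresh3 in the frame of chamber between -0.07 and 0.07 m and z of fresh3 in the frame of chamber between 0.017 and 0.031 m and x of fresh4 in the frame of chamber between -0.085 and 0.085 m and y of fresh4 in the frame of chamber between -0.07 and 0.07 m and z of fresh4 in the frame of chamber between 0.017 and 0.031 m and x of used1 in the frame of tray between -0.04 and 0.04 m and y of used1 in the frame of tray between -0.075 and 0.075 m and z of used1 in the frame of tray between -0.003 and 0.011 m and x of used2 in the frame of tray between -0.04 and 0.04 m and y of used2 in the frame of tray between -0.075 and 0.075 m and z of used2 in the frame of tray between -0.003 and 0.011 m and x of used3 in the frame of tray between -0.04 and 0.04 m and y of used3 in the frame of tray between -0.075 and 0.075 m and z of used3 in the frame of tray between -0.003 and 0.011 m and value of joint window above 0.18 m), for 0.2 s.
3. the window is slid shut (to within 5 mm) (value of joint window below 0.005 m), for 0.2 s.
4. the pin is pushed through fork and lug with its collar on the fork (value of joint window below 0.005 m and z of pin_seat in the frame of fork_top below 0.004 m and horizontal distance between pin_seat and fork_top below 0.005 m and angle between pin's own z axis and vertical below 0.1 rad), for 0.2 s.
At the end, for the whole second after the job is handed in: Used cartridges flat in the tray, fresh ones flat on the chamber floor (within 6 mm, tilt under 0.1 rad), window shut to 5 mm, pin upright with its collar within 4 mm of the fork's top and 5 mm of the hole's centre, all at rest (all of step 4 and x of fresh1 in the frame of chamber between -0.085 and 0.085 m and y of fresh1 in the frame of chamber between -0.07 and 0.07 m and z of fresh1 in the frame of chamber between 0.017 and 0.031 m and angle between each of fresh1, fresh2, fresh3, fresh4, used1, used2, used3's own z axis and vertical below 0.1 rad and linear speed of each of fresh1, fresh2, fresh3, fresh4, used1, used2, used3, pin below 0.03 m/s and x of fresh2 in the frame of chamber between -0.085 and 0.085 m and y of fresh2 in the frame of chamber between -0.07 and 0.07 m and z of fresh2 in the frame of chamber between 0.017 and 0.031 m and x of fresh3 in the frame of chamber between -0.085 and 0.085 m and y of fresh3 in the frame of chamber between -0.07 and 0.07 m and z of fresh3 in the frame of chamber between 0.017 and 0.031 m and x of fresh4 in the frame of chamber between -0.085 and 0.085 m and y of fresh4 in the frame of chamber between -0.07 and 0.07 m and z of fresh4 in the frame of chamber between 0.017 and 0.031 m and x of used1 in the frame of tray between -0.04 and 0.04 m and y of used1 in the frame of tray between -0.075 and 0.075 m and z of used1 in the frame of tray between -0.003 and 0.011 m and x of used2 in the frame of tray between -0.04 and 0.04 m and y of used2 in the frame of tray between -0.075 and 0.075 m and z of used2 in the frame of tray between -0.003 and 0.011 m and x of used3 in the frame of tray between -0.04 and 0.04 m and y of used3 in the frame of tray between -0.075 and 0.075 m and z of used3 in the frame of tray between -0.003 and 0.011 m); the robot touches nothing.
It fails at once if a bystander is shoved more than 90 mm from its place, or the lens, bottle or mug is knocked over (distance of any of lens, cap, notes, driver, cleaner, mug from where it was at the start of the episode above 0.09 m or angle between any of lens, cleaner, mug's own z axis and vertical above 0.6 rad).
Of fresh1, fresh2, fresh3, fresh4 only 3 to 4 are there at a start; the rules pass over those that are not, and their reading is None.
Of used1, used2, used3 only 1 to 2 are there at a start; the rules pass over those that are not, and their reading is None.
At some moment in a run one of fresh1, fresh2, fresh3, fresh4 may be knocked a few centimetres aside while the robot is not near it.
It also fails if it takes over 210 s, if anything falls off the work surface, if the arm or the gripper's body presses on something with over 40 N, if the wrist force passes 120 N, or if a joint passes its speed limit or range.

## Working session

There is one attempt and no reset: what is moved stays moved. The work goes in short steps, Python scripts to look and compute and a shell command to move; the robot and the scene stay as the last step left them, time stands still between calls to the robot, and variables do not carry over. Pictures are saved under pics/ and viewed, about 12 in all and at most 16, crops included, and the job is handed in when it is done.

```bash
ls; mkdir -p pics
cat > h.py <<'E'
import numpy as np, cv2
from scipy.spatial.transform import Rotation as R
from bench import telemetry, optics, bot, nets
def grab(n): return optics.grab_frame(n)
def save(f,name,crop=None,scale=1):
    im=f["frame"][...,::-1]
    if crop: l,t,r,b=crop; im=im[t:b,l:r]
    if scale!=1: im=cv2.resize(im,None,fx=scale,fy=scale,interpolation=cv2.INTER_CUBIC)
    cv2.imwrite("pics/"+name,im)
def ray(f,u,v):
    K=f["mtx"]; xd=np.array([(u-K[0,2])/K[0,0],(v-K[1,2])/K[1,1]]); x=xd.copy()
    for _ in range(30): x=xd/(1+f["k1"]*(x@x))
    V=np.array(f["view"]); Rm=V[:3,:3]; t=V[:3,3]
    return -Rm.T@t, Rm.T@np.array([x[0],x[1],1])
def onz(f,u,v,z):
    o,d=ray(f,u,v); return o+d*(z-o[2])/d[2]
def proj(f,p):
    V=np.array(f["view"]); c=V[:3,:3]@np.array(p,float)+V[:3,3]; x=c[:2]/c[2]; x=x*(1+f["k1"]*(x@x))
    K=f["mtx"]; return np.array([K[0,0]*x[0]+K[0,2],K[1,1]*x[1]+K[1,2]])
E
python3 - <<'E'
from h import *
np.set_printoptions(precision=2,suppress=True)
print(telemetry.get_state(), bot.hold_point_z)
for n in ("top","side"):
    f=grab(n); save(f,n+"0.png"); print(n,f["mtx"],f["k1"],f["view"])
    if n=="top":
        for q in ["chamber","window_handle","fork_top","pin","tray","fresh1","used1","bay0","bay1","bay2","bay3","pin_seat"]:
            try:
                print(q,[(np.round(d["position"]).tolist(),round(d["confidence"],2)) for d in nets.spot_point(f,q)][:8])
            except Exception as e: print(q,e)
E
```

```text
pics
{'time': 0.0, 'qpos': array([ 1.21,  0.6 , -0.  ,  1.6 ,  0.  ,  0.94, -0.08]), 'joint_velocities': array([-0.,  0.,  0.,  0.,  0.,  0., -0.]), 'joint_efforts': array([  0.  , -77.64,   1.57, -25.8 ,   0.01,   0.01,   0.  ]), 'tcp_pos': array([ 206.34, -694.53,  230.42]), 'tool_rot': array([ 2.07,  0.3 , -2.07]), 'ft_force': array([-0.55, -0.02,  1.04]), 'wrist_torque': array([ 0.02, -0.03,  0.08]), 'grip_width': 1.0042564526576663} 18.700000000000003
top [[571.16   0.   315.43]
 [  0.   571.16 238.95]
 [  0.     0.     1.  ]] -0.04192509711649824 [[  -0.02   -1.     -0.   -124.22]
 [  -1.      0.02   -0.06  554.47]
 [   0.06    0.     -1.   1443.05]
 [   0.      0.      0.      1.  ]]
chamber [([238.0, 198.0], 0.9)]
window_handle [([231.0, 184.0], 0.96), ([181.0, 426.0], 0.73), ([218.0, 218.0], 0.4)]
fork_top [([240.0, 238.0], 0.55)]
pin [([194.0, 284.0], 0.59)]
tray [([213.0, 348.0], 0.96), ([193.0, 281.0], 0.29)]
fresh1 [([329.0, 325.0], 0.96), ([331.0, 190.0], 0.96), ([280.0, 313.0], 0.9), ([286.0, 284.0], 0.88), ([276.0, 396.0], 0.67), ([319.0, 243.0], 0.59)]
used1 [([217.0, 216.0], 0.41)]
bay0 [([257.0, 214.0], 0.73), ([212.0, 344.0], 0.46)]
bay1 [([257.0, 214.0], 0.73), ([212.0, 344.0], 0.46)]
bay2 [([257.0, 214.0], 0.73), ([212.0, 344.0], 0.46)]
bay3 [([257.0, 214.0], 0.73), ([212.0, 344.0], 0.46)]
pin_seat [([193.0, 280.0], 0.41)]
side [[454.44   0.   324.48]
 [  0.   454.44 236.31]
 [  0.     0.     1.  ]] -0.0344698763780008 [[ -1.    -0.1   -0.02 547.7 ]
 [ -0.05   0.66  -0.75 215.86]
 [  0.08  -0.75  -0.66 919.87]
 [  0.     0.     0.     1.  ]]
```

```bash
python3 -c "
import cv2
im=cv2.imread('pics/top0.png')[130:370,130:450]
cv2.imwrite('pics/top0c.png',cv2.resize(im,(800,600),interpolation=cv2.INTER_CUBIC))"
```

```text
(no output)
```

View pics/top0c.png

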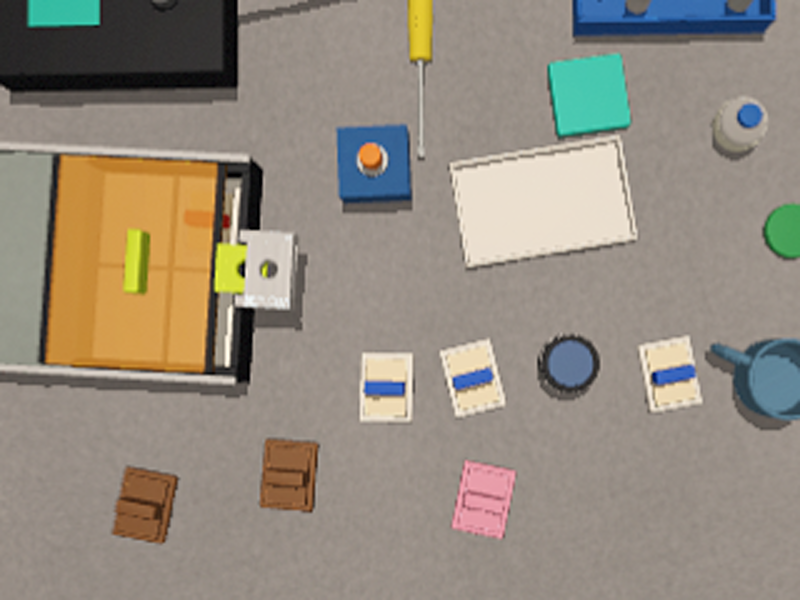

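View pics/side0.png

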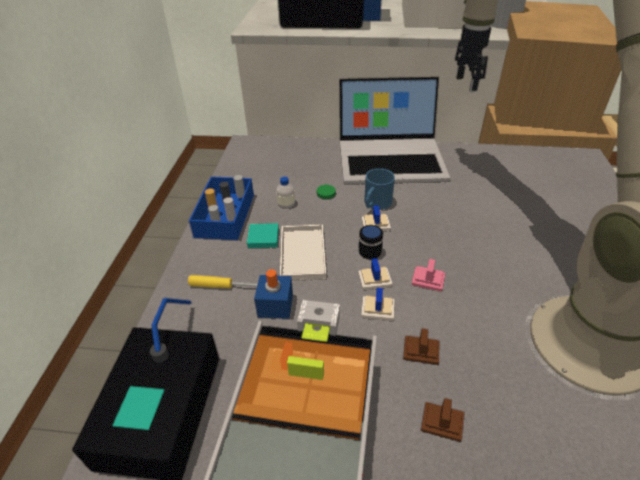

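Top view (original px): fresh blue ribs at about (284,286), (319,281) and (399,280). Look-alikes are brown at (187,332) and (246,320), and pink at (324,329). I'll ignore those, and take only the three blue-ribbed ones. The window stands partly open, with the yellow handle at (184,234) and the fork at (238,238). The orange pin is in its blue block at (279,193) and the tray is at (347,211). A red rib shows through the amber near (213,218).

```bash
cat >> h.py <<'E'
np.set_printoptions(precision=1,suppress=True)
HSV=dict(blue=((108,150,60),(125,255,255)),red=((0,170,60),(6,255,255)),orange=((7,180,150),(15,255,255)),yellow=((27,150,100),(36,255,255)))
def blobs(f,c,amin=20,roi=None):
    h=cv2.cvtColor(f["frame"],cv2.COLOR_RGB2HSV); m=cv2.inRange(h,*[np.array(x) for x in HSV[c]])
    if c=="red": m|=cv2.inRange(h,np.array((174,170,60)),np.array((180,255,255)))
    if roi: k=np.zeros_like(m); k[roi[1]:roi[3],roi[0]:roi[2]]=255; m&=k
    return [x for x in cv2.findContours(m,cv2.RETR_EXTERNAL,cv2.CHAIN_APPROX_NONE)[0] if cv2.contourArea(x)>amin]
def rectw(f,cnt,z):
    "min-area rectangle of contour, unprojected to height z: centre, sizes long/short, yaw of the long side (deg)"
    p=np.array([onz(f,u,v,z)[:2] for u,v in cnt.reshape(-1,2)],np.float32)
    (c,s,a)=cv2.minAreaRect(p)
    if s[0]<s[1]: s=s[::-1]; a+=90
    return np.array(c),np.array(s),(a+90)%180-90
def pose():
    s=telemetry.get_state(); return np.array(s["tcp_pos"]),R.from_rotvec(s["tool_rot"]).as_matrix(),s
def plan(xyz,yaw):
    "turn then shift in tool axes to reach xyz with jaw axis (tool y) along yaw deg (mod 180), tool down"
    p,T,s=pose(); best=None
    for k in (0,180):
        a=np.radians(yaw+k); G=np.column_stack([[0,0,-1],[np.cos(a),np.sin(a),0],np.cross([0,0,-1],[np.cos(a),np.sin(a),0])])
        rv=R.from_matrix(T.T@G).as_rotvec()
        if best is None or np.linalg.norm(rv)<np.linalg.norm(best[0]): best=(rv,G)
    rv,G=best
    print("turn",np.round(rv,3),"rows>=%.1f"%(np.linalg.norm(rv)/.125),"shift(mm)",np.round(G.T@(np.array(xyz)-p),1),"now",p,"q7 %.2f"%s["qpos"][6])
E
python3 - <<'E'
from h import *
f=grab("top"); s=grab("side")
for c,z in (("blue",52),("orange",106),("yellow",135),("red",77)):
    for b in blobs(f,c,8):
        (ce,si,a)=rectw(f,b,z); print(c,b.reshape(-1,2).mean(0),ce,si,"yaw %.1f"%a)
for q in ("tray","chamber","pin","lens","notes","mug"):
    for d in nets.silhouettes(f,q)[:1]:
        m=d["pixels"].astype(np.uint8); cn=max(cv2.findContours(m,0,1)[0],key=cv2.contourArea)
        ce,si,a=rectw(f,cn,{"tray":20,"chamber":85}.get(q,62)); print(q,d["confidence"],ce,si,"yaw %.1f"%a)
for q,z in (("fork_top",113),("window_handle",135)):
    for d in nets.spot_point(f,q)[:1]: print(q,onz(f,d["position"][1],d["position"][0],z))
print(onz(f,130+268/2.5,130+268/2.5,113),"hole by eye")
# chamber wall top outer edges by eye
for u,v in ((0,148),(250,157),(0,376),(240,382)): print(onz(f,130+u/2.5,130+v/2.5,85))
plan([600,0,250],0)
V=np.array(grab("wrist")["view"]); print("cam",-V[:3,:3].T@V[:3,3],V[:3,:3])
E
```

```text
blue [283.5 284.8] [437. -52.] [37.3  9.9] yaw 89.1
blue [318.6 281. ] [ 445.8 -139.6] [37.3 10.2] yaw -76.9
blue [399.  279.5] [ 446.2 -339. ] [41.5 11.2] yaw -79.7
blue [397.3 140.2] [ 797.1 -349.1] [199.8  15.4] yaw 89.2
blue [368.  125.8] [ 835.4 -270.3] [19.9 12.7] yaw 43.4
blue [359.4 124.8] [ 837.  -248.8] [46.3  2.5] yaw -1.2
blue [408.2 103.8] [ 864.  -351.3] [190.5 108.5] yaw 89.2
orange [579.  252.6] [ 504.5 -768.8] [45.6 34. ] yaw 7.2
orange [209.2 216.8] [603.7 121.8] [26.8 12.9] yaw 83.9
orange [277.5 192. ] [661.9 -43.5] [19.5 16.9] yaw -0.7
yellow [221.2 236.9] [553.4  87.5] [47.3 26. ] yaw -0.4
yellow [184.1 234.2] [561.7 175.6] [57.3 21.6] yaw -3.9
tray 0.73 [ 625.  -214.8] [178.3 110.2] yaw -81.4
chamber 0.73 [567.1 251.6] [442.3 223.9] yaw 85.9
pin 0.53 [667.  -42.9] [27.6 27.4] yaw -0.9
lens 0.62 [ 460.3 -234.2] [59.3 56.6] yaw 89.1
notes 0.58 [ 725.7 -260.9] [72.8 72.7] yaw 8.0
mug 0.91 [ 441.1 -432.8] [116.2  78.8] yaw 89.1
fork_top [555.7  56.7 113. ]
window_handle [563.1 178.5 135. ]
[553.8  53.6 113. ] hole by eye
[678.3 321.7  85. ]
[664.9  74.5  85. ]
[454.2 320.7  85. ]
[445.1  85.7  85. ]
turn [-1.3  0.   0. ] rows>=10.3 shift(mm) [ -18.7  393.5 -695. ] now [ 206.5 -695.   231.3] q7 -0.08
cam [ 281.3 -671.9  374.8] [[ 0.3 -1.   0. ]
 [-0.9 -0.3  0.3]
 [-0.3 -0.1 -1. ]]
```

```bash
python3 -m creep '0.09 0 0 -0.04 0 0 0; 0.09 0 0 -0.04 0 0 0; 0.08 0 0 -0.04 0 0 0; 0.08 0 0 -0.03 0 0 0; 0 0 0 0 0 0 0'; python3 -c "
from h import *
plan([562.5,177,300],86.3)"
```

```text
time: 1.67
tcp_pos: [207.1, -697.2, 389.2]
tool_rot: [-2.202, 0.073, 2.194]
ft_force: [-0.5, -0.6, 1.1]
grip_width: 0.997
turn [ 0. -0. -0.] rows>=0.1 shift(mm) [  89.2 -895.3 -298.2] now [ 207.1 -697.2  389.2] q7 -0.38
```

```bash
for i in 1; do 
python3 -m creep '0 0 0 0.003 -0.036 -0.012 0; 0 0 0 0.003 -0.036 -0.012 0; 0 0 0 0.003 -0.036 -0.012 0; 0 0 0 0.003 -0.036 -0.012 0; 0 0 0 0.003 -0.036 -0.012 0' >/dev/null
python3 -m creep '0 0 0 0.003 -0.036 -0.012 0; 0 0 0 0.003 -0.036 -0.012 0; 0 0 0 0.003 -0.036 -0.012 0; 0 0 0 0.003 -0.036 -0.012 0; 0 0 0 0.003 -0.036 -0.012 0' >/dev/null
python3 -m creep '0 0 0 0.003 -0.036 -0.012 0; 0 0 0 0.003 -0.036 -0.012 0; 0 0 0 0.003 -0.036 -0.012 0; 0 0 0 0.003 -0.036 -0.012 0; 0 0 0 0.003 -0.036 -0.012 0' >/dev/null
python3 -m creep '0 0 0 0.003 -0.036 -0.012 0; 0 0 0 0.003 -0.036 -0.012 0; 0 0 0 0.003 -0.036 -0.012 0; 0 0 0 0.003 -0.036 -0.012 0; 0 0 0 0.003 -0.036 -0.012 0' >/dev/null
python3 -m creep '0 0 0 0.003 -0.036 -0.012 60; 0 0 0 0.003 -0.036 -0.012 60; 0 0 0 0.003 -0.035 -0.012 60; 0 0 0 0.003 -0.035 -0.012 60; 0 0 0 0 0 0 60'; done
python3 -c "
from h import *
plan([562.5,177,300],86.3)
f=grab('wrist'); save(f,'w1.png')
for q,z in (('fork_top',113),('window_handle',135)):
    for d in nets.spot_point(f,q)[:2]: print(q,d['confidence'],onz(f,d['position'][1],d['position'][0],z),d['position'])
for b in blobs(f,'yellow',100): print(b.reshape(-1,2).mean(0),rectw(f,b,135))
"
```

```text
time: 3.75
tcp_pos: [539.4, 158.9, 308.6]
tool_rot: [-2.198, 0.043, 2.197]
ft_force: [-0.6, -0.2, 0.9]
grip_width: 0.768
turn [ 0. -0.  0.] rows>=0.2 shift(mm) [  8.6 -19.5 -21.9] now [539.4 158.9 308.6] q7 -2.14
fork_top 0.72 [576.  160.6 113. ] [175.3, 312.0]
fork_top 0.65 [553.6  52.9 113. ] [193.4, 421.6]
window_handle 0.59 [564.3 181.  135. ] [192.0, 290.4]
window_handle 0.22 [496.7 -50.8 135. ] [250.9, 532.5]
[378.8 190.2] (array([561.9,  99. ]), array([42.9, 29.9]), -4.0184783935546875)
[292.3 192.9] (array([562.8, 179.1]), array([61. , 13.9]), -3.9723892211914062)
```

View pics/w1.png

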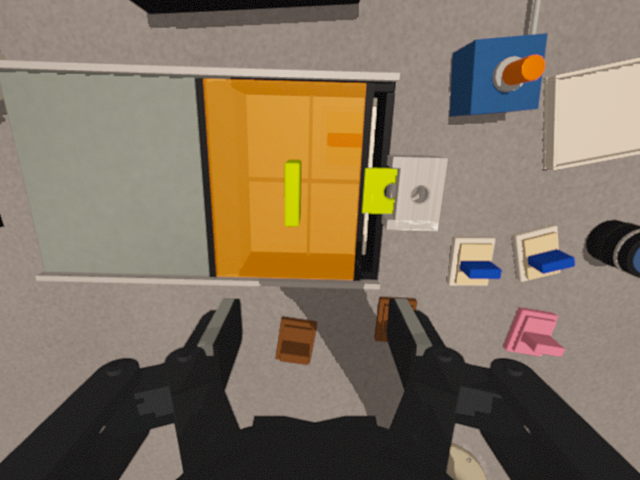

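Wrist view: handle at (292,193), which measures 61 x 14 mm with yaw -4.0°, matching the description. Next I descend on it, with the jaws along the track.

```bash
python3 -m creep '0 0 0 0.02 -0.011 -0.011 60; 0 0 0 0.03 -0.011 -0.011 60; 0 0 0 0.04 0 0 60; 0 0 0 0.04 0 0 60; 0 0 0 0 0 0 60'; python3 -c "
from h import *
plan([562.8,179.1,104],86)"
```

```text
time: 4.32
tcp_pos: [557.8, 168.7, 173.2]
tool_rot: [-2.186, 0.063, 2.207]
ft_force: [-1.8, -0.1, 0.3]
grip_width: 0.763
turn [ 0.  0. -0.] rows>=0.2 shift(mm) [ 69.2 -10.7  -4.3] now [557.8 168.7 173.2] q7 -2.24
```

```bash
python3 -m creep '0 0 0 0.005 -0.01 -0.004 60; 0 0 0 0 0 0 60; 0 0 0 0.03 0 0 60; 0 0 0 0.03 0 0 60; 0 0 0 0 0 0 60'; python3 -c "
from h import *
plan([562.8,179.1,104],86)"
```

```text
time: 4.73
tcp_pos: [565.0, 181.1, 112.7]
tool_rot: [-2.193, 0.058, 2.198]
ft_force: [-0.8, -0.4, -0.2]
grip_width: 0.764
turn [ 0.  0. -0.] rows>=0.1 shift(mm) [8.7 2.1 2.1] now [565.  181.1 112.7] q7 -2.30
```

```bash
python3 -m creep '0 0 0 0.008 0.002 0.002 60; 0 0 0 0 0 0 160; 0 0 0 0 0 0 255; 0 0 0 0 0 0 255; 0 0 0 0 0 0 255'; python3 -m creep '0 0 0 0 0 0 255; 0 0 0 0 0 0 255; 0 0 0 0 0 0 255; 0 0 0 0 0 0 255; 0 0 0 0 0 0 255'; python3 -c "
from h import *
plan([562.8,179.1,104],86)"
```

```text
time: 5.15
tcp_pos: [564.4, 180.1, 107.6]
tool_rot: [-2.197, 0.056, 2.193]
ft_force: [-0.4, 0.3, -1.0]
grip_width: 0.202
time: 5.57
tcp_pos: [564.3, 180.1, 107.7]
tool_rot: [-2.196, 0.057, 2.193]
ft_force: [-0.7, -0.9, 7.8]
grip_width: 0.157
turn [ 0. -0.  0.] rows>=0.1 shift(mm) [3.7 1.1 1.5] now [564.3 180.1 107.7] q7 -2.30
```

```bash
python3 -m creep '0 0 0 0 -0.01 0 255; 0 0 0 0 -0.02 0 255; 0 0 0 0 -0.03 0 255; 0 0 0 0 -0.03 0 255; 0 0 0 0 -0.03 0 255';python3 -m creep '0 0 0 0 -0.02 0 255; 0 0 0 0 -0.015 0 255; 0 0 0 0 -0.01 0 255; 0 0 0 0 0 0 255; 0 0 0 0 0 0 255'; python3 -c "
from h import *
plan([564.3+182*.0698,180.1+182*.9976,107.7],86)"
```

```text
time: 5.98
tcp_pos: [572.7, 299.7, 107.8]
tool_rot: [-2.198, 0.06, 2.189]
ft_force: [10.1, -4.2, 0.1]
grip_width: 0.152
time: 6.4
tcp_pos: [576.0, 346.0, 107.8]
tool_rot: [-2.2, 0.054, 2.186]
ft_force: [8.9, 1.1, 0.1]
grip_width: 0.149
turn [ 0. -0.  0.] rows>=0.1 shift(mm) [  0.1 -15.7   0.1] now [576.  346.  107.8] q7 -2.48
```

```bash
python3 -m creep '0 0 0 0 -0.008 0 255; 0 0 0 0 -0.006 0 255; 0 0 0 0 0 0 255; 0 0 0 0 0 0 255; 0 0 0 0 0 0 255'; python3 -m creep '0 0 0 0 -0.005 0 255; 0 0 0 0 0 0 255; 0 0 0 0 0 0 255; 0 0 0 0 0 0 255; 0 0 0 0 0 0 255'
```

```text
time: 6.82
tcp_pos: [576.9, 359.1, 107.8]
tool_rot: [-2.199, 0.056, 2.186]
ft_force: [10.7, 0.9, -1.3]
grip_width: 0.153
time: 7.23
tcp_pos: [577.2, 363.7, 107.8]
tool_rot: [-2.199, 0.056, 2.186]
ft_force: [10.1, -0.2, -0.8]
grip_width: 0.151
```

```bash
python3 -m creep '0 0 0 0 -0.005 0 255; 0 0 0 0 0 0 255; 0 0 0 0 0 0 255; 0 0 0 0 0 0 255; 0 0 0 0 0 0 255'; python3 -m creep '0 0 0 0 -0.005 0 255; 0 0 0 0 0 0 255; 0 0 0 0 0 0 255; 0 0 0 0 0 0 255; 0 0 0 0 0 0 255'
```

```text
time: 7.65
tcp_pos: [577.2, 364.9, 107.8]
tool_rot: [-2.199, 0.064, 2.189]
ft_force: [8.7, -10.0, 7.0]
grip_width: 0.151
time: 8.07
tcp_pos: [577.2, 364.9, 107.8]
tool_rot: [-2.199, 0.075, 2.194]
ft_force: [4.0, -23.3, 14.8]
grip_width: 0.153
```

```bash
python3 -m creep '0 0 0 0 0.008 0 255; 0 0 0 0 0 0 60; 0 0 0 0 0 0 60; 0 0 0 0 0 0 60; 0 0 0 0 0 0 60'; python3 -m creep '0 0 0 -0.04 0 0 60; 0 0 0 -0.04 0 0 60; 0 0 0 -0.04 0 0 60; -0.12 0 0 -0.03 0 0 60; -0.12 0 0 -0.02 0 0 60'; python3 -m creep '-0.12 0 0 -0.03 0 0 60; -0.12 0 0 0 0 0 60; -0.12 0 0 0 0 0 60; -0.12 0 0 0 0 0 60; -0.12 0 0 0 0 0 60';python3 -m creep '-0.12 0 0 0 0 0 60; -0.12 0 0 0 0 0 60; -0.12 0 0 0 0 0 60; -0.12 0 0 0 0 0 60; -0.12 0 0 0 0 0 60';  python3 -c "
from h import *
plan([556,130,300],-4)"
```

```text
time: 8.48
tcp_pos: [572.7, 366.5, 106.4]
tool_rot: [-2.195, 0.054, 2.196]
ft_force: [-0.3, -0.4, 0.2]
grip_width: 0.71
time: 8.9
tcp_pos: [573.3, 367.2, 280.4]
tool_rot: [2.124, 0.21, -2.116]
ft_force: [0.6, 1.0, -1.1]
grip_width: 0.766
time: 9.32
tcp_pos: [572.7, 366.2, 306.5]
tool_rot: [1.753, 0.737, -1.753]
ft_force: [0.4, 0.2, 0.1]
grip_width: 0.765
time: 9.73
tcp_pos: [572.7, 366.2, 306.3]
tool_rot: [1.337, 1.122, -1.337]
ft_force: [0.5, -0.2, -0.7]
grip_width: 0.764
turn [-0.1 -0.   0. ] rows>=0.8 shift(mm) [  6.3  -0.2 236.8] now [572.7 366.2 306.3] q7 -1.17
```

```bash
python3 -m creep '-0.1 0 0 0 0 0.02 60; 0 0 0 0 0 0.04 60; 0 0 0 0 0 0.04 60; 0 0 0 0 0 0.04 60; 0 0 0 0 0 0.04 60'; python3 -m creep '0 0 0 0 0 0.04 60; 0 0 0 0 0 0.015 60; 0 0 0 0 0 0 60; 0 0 0 0 0 0 60; 0 0 0 0 0 0 60';  python3 -c "
from h import *
plan([556,130,300],-4)
f=grab('wrist'); save(f,'w2.png')
for c,z in (('red',77),('yellow',95),('blue',52),('orange',106)):
  for b in blobs(f,c,100): print(c,b.reshape(-1,2).mean(0),rectw(f,b,z))
for q,z in (('fork_top',113),('bay0',25),('chamber',0)):
    for d in nets.spot_point(f,q)[:4]: print(q,d['confidence'],onz(f,d['position'][1],d['position'][0],z),d['position'])
"
```

```text
time: 10.15
tcp_pos: [555.7, 185.5, 306.2]
tool_rot: [1.268, 1.17, -1.269]
ft_force: [1.5, -0.7, -0.3]
grip_width: 0.764
time: 10.57
tcp_pos: [551.9, 133.3, 306.6]
tool_rot: [1.269, 1.171, -1.267]
ft_force: [0.1, 0.8, -0.2]
grip_width: 0.767
turn [-0. -0. -0.] rows>=0.1 shift(mm) [6.6 4.3 3. ] now [551.9 133.3 306.6] q7 -0.75
red [363.1 208.2] (array([604.8, 126.4]), array([41.2, 15.6]), 87.57647705078125)
yellow [320.  67.] (array([567.5, 266.6]), array([50.8, 47.5]), 86.56605529785156)
blue [489.1 463.9] (array([ 788.1, -286.4]), array([81.9, 30.5]), -86.38486170768738)
blue [256.6 388.9] (array([ 448.7, -127.5]), array([57.6, 22.5]), -78.19708919525146)
blue [243.8 337.4] (array([443.1, -43. ]), array([55.2, 13.4]), 74.2432861328125)
fork_top 0.71 [553.5  54.5 113. ] [284.6, 322.3]
bay0 0.97 [612.3 203.4  25. ] [134.5, 361.1]
bay0 0.89 [513.9 203.2  25. ] [141.6, 278.3]
bay0 0.81 [510.9 131.6  25. ] [201.2, 282.3]
chamber 0.96 [566.3 165.1   0. ] [168.4, 323.9]
```

View pics/w2.png

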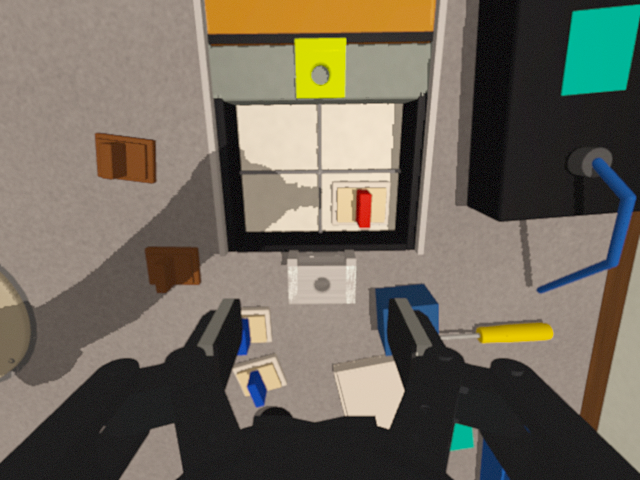

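Wrist view: window open (lug at (320,74), clear of the well). There is one used cartridge, with its red rib at (363,208) in bay 2, and the other bays are empty. Net bay points and the fork agree on the chamber origin at about (560.7, 164.5), yaw -4°.

```bash
python3 -c "
from h import *
plan([604.8,126.4,50],-2.4)"; python3 -m creep '0 0 0 0.03 0.02 0.001 128; 0 0 0 0.04 0.02 0.001 128; 0 0 0 0.04 0.014 0.001 128; 0 0 0 0 0 0 128; 0 0 0 0 0 0 128';  python3 -c "
from h import *
plan([604.8,126.4,50],-2.4)
f=grab('wrist'); save(f,'w3.png')
for c,z in (('red',77),):
  for b in blobs(f,c,100): print(c,b.reshape(-1,2).mean(0),rectw(f,b,z))
"
```

```text
turn [-0. -0.  0.] rows>=0.3 shift(mm) [256.3  53.2   4.7] now [551.9 133.3 306.3] q7 -0.75
time: 11.18
tcp_pos: [602.9, 125.1, 197.8]
tool_rot: [1.266, 1.173, -1.272]
ft_force: [-0.0, 0.5, 1.7]
grip_width: 0.499
turn [-0.  0.  0.] rows>=0.3 shift(mm) [147.8   1.8  -1.3] now [602.9 125.1 197.8] q7 -0.82
red [320.8 233.1] (array([606.5, 125.6]), array([46.1, 14. ]), 85.48075866699219)
```

```bash
python3 -m creep '0 0 0 0.03 0.003 0 128; 0 0 0 0.04 0 0 128; 0 0 0 0.04 0 0 128; 0 0 0 0.02 0 0 128; 0 0 0 0.015 0 0 128';python3 -m creep '0 0 0 0 0 0 128; 0 0 0 0 0 0 255; 0 0 0 0 0 0 255; 0 0 0 0 0 0 255; 0 0 0 0 0 0 255';  python3 -m creep '0 0 0 0 0 0 255; 0 0 0 -0.01 0 0 255; 0 0 0 -0.04 0 0 255; 0 0 0 -0.04 0 0 255; 0 0 0 -0.04 0 0 255'; python3 -c "
from h import *
plan([625,-215,210],8.6)"
```

```text
time: 11.65
tcp_pos: [606.9, 125.1, 55.2]
tool_rot: [1.27, 1.169, -1.268]
ft_force: [0.4, 0.4, 0.4]
grip_width: 0.497
time: 12.07
tcp_pos: [608.3, 125.1, 57.4]
tool_rot: [1.272, 1.167, -1.266]
ft_force: [-1.3, 0.8, 7.8]
grip_width: 0.15
time: 12.48
tcp_pos: [606.3, 124.3, 187.4]
tool_rot: [1.269, 1.17, -1.269]
ft_force: [1.3, 0.2, -2.0]
grip_width: 0.149
turn [-0.2 -0.   0. ] rows>=1.9 shift(mm) [-22.6 -32.3 338.3] now [606.3 124.3 187.4] q7 -0.83
```

```bash
python3 -m creep '-0.11 0 0 -0.01 0 0 255; -0.11 0 0 -0.01 0 0 255; 0 0 0 0 -0.004 0.03 255; 0 0 0 0 -0.004 0.038 255; 0 0 0 0 -0.004 0.038 255';python3 -m creep '0 0 0 0 -0.004 0.038 255; 0 0 0 0 -0.004 0.038 255; 0 0 0 0 -0.004 0.038 255; 0 0 0 0 -0.004 0.038 255; 0 0 0 0 -0.004 0.038 255';  python3 -m creep '0 0 0 0 0 0.03 255; 0 0 0 0 0 0.01 255; 0 0 0 0 0 0 255; 0 0 0 0 0 0 255; 0 0 0 0 0 0 255'; python3 -c "
from h import *
plan([625,-215,38],8.6)
f=grab('wrist'); save(f,'w3.png')
for q in ('tray',):
  for d in nets.silhouettes(f,q)[:2]:
    m=d['pixels'].astype(np.uint8); cn=max(cv2.findContours(m,0,1)[0],key=cv2.contourArea); print(d['confidence'],rectw(f,cn,20))
f=grab('top')
for c,z in (('red',77),('blue',52)):
  for b in blobs(f,c,20): print(c,b.reshape(-1,2).mean(0),rectw(f,b,z))
"
```

```text
time: 12.9
tcp_pos: [609.5, 17.3, 206.7]
tool_rot: [1.106, 1.271, -1.104]
ft_force: [0.3, -1.8, -1.7]
grip_width: 0.149
time: 13.32
tcp_pos: [615.5, -175.4, 206.4]
tool_rot: [1.107, 1.27, -1.107]
ft_force: [1.1, -0.1, -1.0]
grip_width: 0.147
time: 13.73
tcp_pos: [621.5, -211.0, 205.6]
tool_rot: [1.106, 1.272, -1.105]
ft_force: [-0.6, 1.1, -1.2]
grip_width: 0.15
turn [-0. -0. -0.] rows>=0.1 shift(mm) [167.6   2.9   4.4] now [ 621.5 -211.   205.6] q7 -0.09
0.7 (array([ 620.1, -179.2]), array([110. , 108.7]), -81.98596572875977)
0.61 (array([ 450.1, -138.5]), array([71.9, 53.8]), 12.995978355407715)
blue [283.5 284.8] (array([437., -52.]), array([37.3,  9.9]), 89.13780212402344)
blue [318.6 281. ] (array([ 445.8, -139.6]), array([37.3, 10.2]), -76.88013076782227)
blue [397.8 140.3] (array([ 796.3, -347.8]), array([197.4,  12.3]), -89.65314808487892)
blue [405.7 103.3] (array([ 864. , -351.2]), array([190.3, 108.5]), 89.2421875)
```

View pics/w3.png

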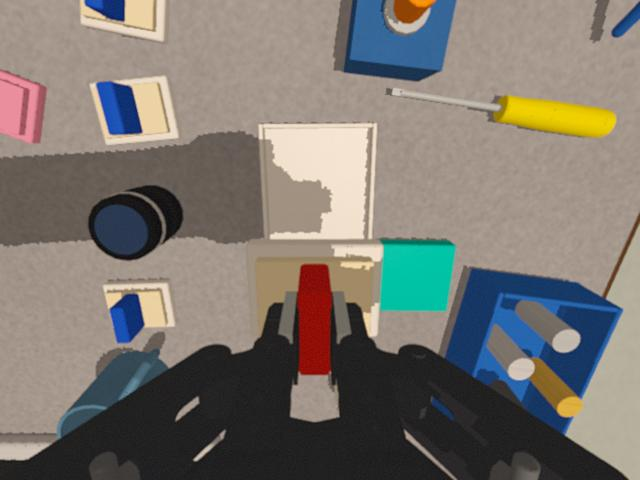

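Wrist view: held red cartridge at (315,320), hanging above the tray. Tray edges are aligned with it.

```bash
python3 -m creep '0 0 0 0.03 0.003 0.004 255; 0 0 0 0.04 0 0 255; 0 0 0 0.04 0 0 255; 0 0 0 0.03 0 0 255; 0 0 0 0.015 0 0 255';python3 -m creep '0 0 0 0.008 0 0 255; 0 0 0 0 0 0 255; 0 0 0 0.004 0 0 255; 0 0 0 0 0 0 255; 0 0 0 0 0 0 255';  python3 -c "
from h import *
plan([625,-215,38],8.6)"
```

```text
time: 14.3
tcp_pos: [623.2, -215.1, 46.0]
tool_rot: [1.105, 1.277, -1.108]
ft_force: [-0.4, -0.3, -1.5]
grip_width: 0.144
time: 14.72
tcp_pos: [625.9, -216.7, 39.3]
tool_rot: [1.107, 1.269, -1.106]
ft_force: [-0.1, 0.8, -2.2]
grip_width: 0.151
turn [-0.  0. -0.] rows>=0.1 shift(mm) [ 1.3 -0.6 -1.8] now [ 625.9 -216.7   39.3] q7 -0.24
```

```bash
python3 -m creep '0 0 0 0.002 0 0 255; 0 0 0 0 0 0 255; 0 0 0 0 0 0 128; 0 0 0 0 0 0 128; 0 0 0 0 0 0 128'; python3 -m creep '0 0 0 -0.03 0 0 128; 0 0 0 -0.04 0 0 128; 0 0 0 -0.04 0 0 128; 0 0 0 -0.04 0 0 128; 0 0 0 0 0 0 128'; python3 -c "
from h import *
plan([446,-338,190],10)
f=grab('wrist'); save(f,'w3.png')
for c,z in (('red',56),):
  for b in blobs(f,c,20): print(c,b.reshape(-1,2).mean(0),rectw(f,b,z))
"
```

```text
time: 15.13
tcp_pos: [625.1, -216.6, 36.0]
tool_rot: [1.107, 1.271, -1.107]
ft_force: [0.4, -0.6, -0.3]
grip_width: 0.494
time: 15.55
tcp_pos: [628.7, -216.2, 193.7]
tool_rot: [1.11, 1.262, -1.101]
ft_force: [2.1, 0.1, -0.8]
grip_width: 0.5
turn [-0.  0. -0.] rows>=0.3 shift(mm) [   3.7 -201.1   88.2] now [ 628.7 -216.2  193.7] q7 -0.10
red [308.3 226.1] (array([ 624.1, -215.1]), array([43.2, 12.6]), -82.75686407089233)
```

```bash
python3 -m creep '0 0 0 0 -0.03 0.013 128; 0 0 0 0 -0.035 0.015 128; 0 0 0 0 -0.035 0.015 128; 0 0 0 0 -0.035 0.015 128; 0 0 0 0 -0.035 0.015 128'; python3 -m creep '0 0 0 0 -0.025 0.011 128; 0 0 0 0 -0.006 0.004 128; 0 0 0 0 0 0 128; 0 0 0 0 0 0 128; 0 0 0 0 0 0 128'; python3 -c "
from h import *
f=grab('wrist'); save(f,'w4.png')
for c,z in (('blue',52),):
  for b in blobs(f,c,200): print(c,b.reshape(-1,2).mean(0),rectw(f,b,z))
plan([446,-338,32],10)
"
```

```text
time: 16.02
tcp_pos: [464.5, -312.6, 184.7]
tool_rot: [1.107, 1.273, -1.107]
ft_force: [0.6, -0.4, -0.4]
grip_width: 0.5
time: 16.43
tcp_pos: [439.5, -330.3, 185.6]
tool_rot: [1.107, 1.272, -1.105]
ft_force: [-0.1, -0.9, -0.1]
grip_width: 0.5
blue [632.3 344.4] (array([ 745.7, -400.5]), array([49.6, 17. ]), -66.0756950378418)
blue [319.9 237.9] (array([ 444.6, -337.1]), array([44.4, 11.9]), -81.32075119018555)
turn [-0. -0. -0.] rows>=0.3 shift(mm) [153.6   5.    8.9] now [ 439.6 -330.1  185.6] q7 0.14
```

View pics/w4.png

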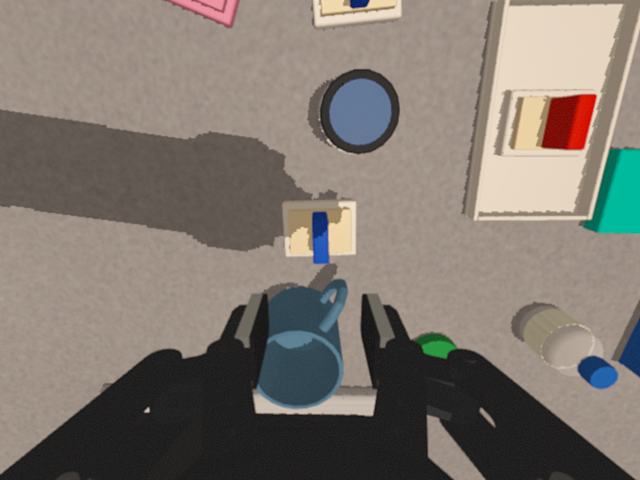

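Wrist view: fresh C rib at (320,238), with the mug handle at (335,300) close by but lower than the gripper body. The red cartridge lies flat in the tray at (568,122). Grasping C.

```bash
python3 -m creep '0 0 0 0.03 0.004 0.008 128; 0 0 0 0.04 0 0 128; 0 0 0 0.04 0 0 128; 0 0 0 0.025 0 0 128; 0 0 0 0.017 0 0 128';python3 -m creep '0 0 0 0 0 0 128; 0 0 0 0 0 0 255; 0 0 0 0 0 0 255; 0 0 0 0 0 0 255; 0 0 0 0 0 0 255';  python3 -m creep '0 0 0 0 0 0 255; 0 0 0 -0.01 0 0 255; 0 0 0 -0.04 0 0 255; 0 0 0 -0.04 0 0 255; 0 0 0 -0.04 0 0 255';python3 -m creep '0 0 0 -0.04 0 0 255; 0 0 0 0 0 0 255; 0 0 0 0 0 0 255; 0 0 0 0 0 0 255; 0 0 0 0 0 0 255'; python3 -c "
from h import *
plan([611.8,199.5,210],-4)"
```

```text
time: 16.9
tcp_pos: [443.5, -336.7, 30.7]
tool_rot: [1.106, 1.276, -1.105]
ft_force: [-0.0, -0.5, 0.5]
grip_width: 0.497
time: 17.32
tcp_pos: [443.8, -339.0, 35.0]
tool_rot: [1.107, 1.269, -1.106]
ft_force: [1.5, 1.7, 1.4]
grip_width: 0.145
time: 17.73
tcp_pos: [442.2, -338.0, 165.6]
tool_rot: [1.107, 1.274, -1.107]
ft_force: [1.0, -0.9, -1.6]
grip_width: 0.148
time: 18.15
tcp_pos: [441.9, -338.6, 202.7]
tool_rot: [1.107, 1.273, -1.108]
ft_force: [0.2, 0.4, -2.2]
grip_width: 0.15
turn [ 0.2 -0.   0. ] rows>=1.7 shift(mm) [  -7.3  131.9 -548.6] now [ 441.9 -338.6  202.7] q7 0.17
```

```bash
python3 -m creep '0.11 0 0 0 0 0 255; 0.1 0 0 0 0 0 255; 0 0 0 0 0.009 -0.03 255; 0 0 0 0 0.009 -0.037 255; 0 0 0 0 0.009 -0.037 255';python3 -m creep '0 0 0 0 0.009 -0.037 255; 0 0 0 0 0.009 -0.037 255; 0 0 0 0 0.009 -0.037 255; 0 0 0 0 0.009 -0.037 255; 0 0 0 0 0.009 -0.037 255';  python3 -m creep '0 0 0 0 0.009 -0.037 255; 0 0 0 0 0.009 -0.037 255; 0 0 0 0 0.009 -0.037 255; 0 0 0 0 0.009 -0.037 255; 0 0 0 0 0.009 -0.037 255'; python3 -m creep '0 0 0 0 0.009 -0.037 255; 0 0 0 0 0.005 -0.025 255; 0 0 0 0 0 -0.01 255; 0 0 0 0 0 0 255; 0 0 0 0 0 0 255'; python3 -c "
from h import *
plan([611.8,199.5,60],-4)
f=grab('wrist'); save(f,'w5.png')
for d in nets.spot_point(f,'bay3')[:4]: print(d['confidence'],onz(f,d['position'][1],d['position'][0],25),d['position'])
"
```

```text
time: 18.57
tcp_pos: [476.7, -236.0, 202.1]
tool_rot: [1.263, 1.176, -1.265]
ft_force: [0.8, -0.6, -1.8]
grip_width: 0.141
time: 18.98
tcp_pos: [535.1, -53.7, 202.2]
tool_rot: [1.26, 1.177, -1.264]
ft_force: [0.5, -0.4, -2.3]
grip_width: 0.144
time: 19.4
tcp_pos: [593.3, 127.4, 201.9]
tool_rot: [1.259, 1.176, -1.264]
ft_force: [1.3, -0.1, -1.0]
grip_width: 0.148
time: 19.82
tcp_pos: [612.0, 196.1, 202.1]
tool_rot: [1.259, 1.176, -1.264]
ft_force: [0.7, -0.1, -1.8]
grip_width: 0.147
turn [-0.  0.  0.] rows>=0.0 shift(mm) [142.1  -0.5  -3.4] now [612.  196.1 202.1] q7 -0.92
0.64 [613.9 197.2  25. ] [215.7, 317.6]
0.61 [509.4 131.1  25. ] [285.3, 220.1]
```

View pics/w5.png

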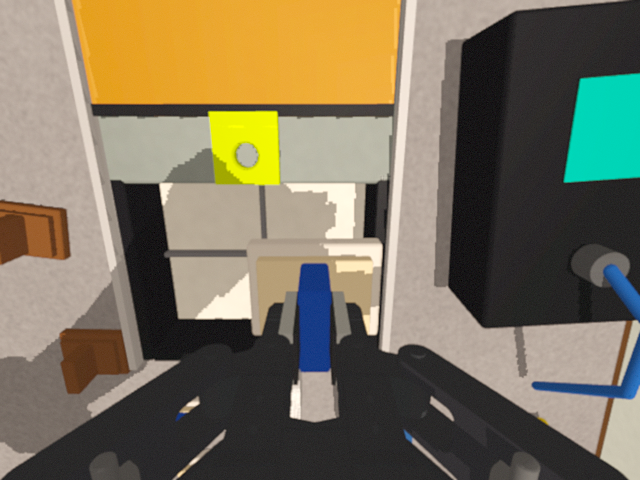

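Wrist view: C held at (315,315), above the bay 3 quadrant. Its alignment agrees with the divider at (262,215). Lowering.

```bash
python3 -m creep '0 0 0 0.03 0 -0.002 255; 0 0 0 0.04 0 0 255; 0 0 0 0.03 0 0 255; 0 0 0 0.02 0 0 255; 0 0 0 0.015 0 0 255';python3 -m creep '0 0 0 0.006 0 0 255; 0 0 0 0 0 0 255; 0 0 0 0 0 0 255; 0 0 0 0.002 0 0 255; 0 0 0 0 0 0 255';  python3 -c "
from h import *
plan([612.5,198.5,60],-4)"
```

```text
time: 20.33
tcp_pos: [612.3, 195.4, 66.2]
tool_rot: [1.261, 1.173, -1.267]
ft_force: [-1.1, 0.3, -1.8]
grip_width: 0.146
time: 20.75
tcp_pos: [613.6, 198.1, 61.3]
tool_rot: [1.263, 1.173, -1.262]
ft_force: [0.3, 0.8, -1.9]
grip_width: 0.144
turn [-0. -0. -0.] rows>=0.0 shift(mm) [ 1.3 -1.1 -0.3] now [613.6 198.1  61.3] q7 -1.06
```

```bash
python3 -m creep '0 0 0 0.002 0 0 255; 0 0 0 0 0 0 255; 0 0 0 0 0 0 128; 0 0 0 0 0 0 128; 0 0 0 0 0 0 128';python3 -m creep '0 0 0 -0.03 0 0 128; 0 0 0 -0.04 0 0 128; 0 0 0 -0.04 0 0 128; 0 0 0 -0.03 0 0 128; 0 0 0 0 0 0 128';  python3 -c "
from h import *
plan([445.8,-132,190],13)
f=grab('wrist'); save(f,'w6.png')
for b in blobs(f,'blue',200): print(b.reshape(-1,2).mean(0),rectw(f,b,77))
f=grab('top')
for b in blobs(f,'blue',20): print(b.reshape(-1,2).mean(0),rectw(f,b,52))"
```

```text
time: 21.17
tcp_pos: [613.3, 198.6, 58.9]
tool_rot: [1.262, 1.174, -1.262]
ft_force: [-0.1, 0.1, -0.4]
grip_width: 0.501
time: 21.58
tcp_pos: [615.6, 200.4, 205.2]
tool_rot: [1.269, 1.171, -1.254]
ft_force: [0.4, -0.1, -0.6]
grip_width: 0.497
turn [-0.3 -0.  -0. ] rows>=2.4 shift(mm) [  15.2 -240.2  285.7] now [615.6 200.4 205.2] q7 -0.92
[177.  448.5] (array([458.5, -16.6]), array([51.3, 16.9]), 64.44967651367188)
[310.8 233.7] (array([612.9, 199. ]), array([43.9, 13.5]), 85.70858001708984)
[283.5 284.8] (array([437., -52.]), array([37.3,  9.9]), 89.13780212402344)
[318.6 281. ] (array([ 445.8, -139.6]), array([37.3, 10.2]), -76.88013076782227)
[186.4 215.2] (array([614.3, 190.6]), array([30.4, 12.6]), 89.03302764892578)
[397.9 140.3] (array([ 796.3, -347.8]), array([197.4,  11.9]), -89.7621069252491)
[407.1 103.9] (array([ 864.1, -349.6]), array([197. , 108.5]), 89.21089935302734)
```

```bash
python3 -m creep '-0.1 0 0 0 0 0 128; -0.1 0 0 0 0 0 128; -0.1 0 0 0 0 0 128; 0 0 0 0.001 -0.015 0.018 128; 0 0 0 0.001 -0.023 0.028 128';python3 -m creep '0 0 0 0.001 -0.023 0.028 128; 0 0 0 0.001 -0.023 0.028 128; 0 0 0 0.001 -0.023 0.028 128; 0 0 0 0.001 -0.023 0.028 128; 0 0 0 0.001 -0.023 0.028 128';  python3 -m creep '0 0 0 0.001 -0.023 0.028 128; 0 0 0 0.001 -0.023 0.028 128; 0 0 0 0.001 -0.023 0.028 128; 0 0 0 0 -0.01 0.012 128; 0 0 0 0 0 0 128';  python3 -c "
from h import *
plan([445.8,-139,32],13)
f=grab('wrist'); save(f,'w6.png')
for b in blobs(f,'blue',200): print(b.reshape(-1,2).mean(0),rectw(f,b,52))"
```

```text
time: 22.1
tcp_pos: [586.2, 147.8, 195.0]
tool_rot: [1.038, 1.313, -1.035]
ft_force: [0.2, -0.4, 0.4]
grip_width: 0.493
time: 22.52
tcp_pos: [504.3, -18.8, 190.3]
tool_rot: [1.039, 1.311, -1.041]
ft_force: [0.8, -0.1, 0.7]
grip_width: 0.494
time: 22.93
tcp_pos: [447.6, -132.5, 187.0]
tool_rot: [1.041, 1.31, -1.047]
ft_force: [0.5, -0.3, -0.2]
grip_width: 0.498
turn [-0. -0.  0.] rows>=0.1 shift(mm) [155.   -3.2   5.9] now [ 447.6 -132.5  187. ] q7 -0.19
[607.5 417.9] (array([ 780.3, -264.4]), array([104.7,  55.4]), -27.36553192138672)
[310.9 231.9] (array([ 443.8, -135.5]), array([43.2, 12.1]), -77.1370038986206)
[325.8 125.5] (array([436.3, -50.2]), array([38. , 12.2]), 87.35941314697266)
```

```bash
python3 -m creep '0 0 0 0.03 -0.004 0.003 128; 0 0 0 0.04 0 0 128; 0 0 0 0.04 0 0 128; 0 0 0 0.025 0 0 128; 0 0 0 0.017 0 0 128';python3 -m creep '0 0 0 0 0 0 128; 0 0 0 0 0 0 255; 0 0 0 0 0 0 255; 0 0 0 0 0 0 255; 0 0 0 0 0 0 255';  python3 -m creep '0 0 0 0 0 0 255; 0 0 0 -0.01 0 0 255; 0 0 0 -0.04 0 0 255; 0 0 0 -0.04 0 0 255; 0 0 0 -0.04 0 0 255';python3 -m creep '0 0 0 -0.04 0 0 255; 0 0 0 0 0 0 255; 0 0 0 0 0 0 255; 0 0 0 0 0 0 255; 0 0 0 0 0 0 255'; python3 -c "
from h import *
plan([515.3,205.5,202],-4)"
```

```text
time: 23.4
tcp_pos: [446.9, -130.4, 33.6]
tool_rot: [1.038, 1.314, -1.039]
ft_force: [0.2, 0.9, 0.6]
grip_width: 0.5
time: 23.82
tcp_pos: [448.3, -132.6, 37.8]
tool_rot: [1.04, 1.307, -1.039]
ft_force: [-0.8, 0.0, -1.1]
grip_width: 0.143
time: 24.23
tcp_pos: [446.8, -132.1, 168.4]
tool_rot: [1.04, 1.311, -1.04]
ft_force: [0.6, -1.1, -2.4]
grip_width: 0.148
time: 24.65
tcp_pos: [446.7, -132.8, 205.7]
tool_rot: [1.039, 1.31, -1.041]
ft_force: [-0.3, -0.5, -1.3]
grip_width: 0.146
turn [ 0.3 -0.   0. ] rows>=2.4 shift(mm) [   3.7   44.8 -342.3] now [ 446.7 -132.8  205.7] q7 -0.15
```

```bash
python3 -m creep '0.1 0 0 0 0 0 255; 0.1 0 0 0 0 0 255; 0.1 0 0 0 0 0 255; 0 0 0 0 0.005 -0.03 255; 0 0 0 0 0.005 -0.038 255';python3 -m creep '0 0 0 0 0.005 -0.038 255; 0 0 0 0 0.005 -0.038 255; 0 0 0 0 0.005 -0.038 255; 0 0 0 0 0.005 -0.038 255; 0 0 0 0 0.005 -0.038 255';  python3 -m creep '0 0 0 0 0.005 -0.038 255; 0 0 0 0 0.005 -0.03 255; 0 0 0 0 0 -0.02 255; 0 0 0 0 0 0 255; 0 0 0 0 0 0 255'; python3 -c "
from h import *
plan([515.3,208.5,60],-4)
f=grab('wrist'); save(f,'w7.png')
for d in nets.spot_point(f,'bay3')[:4]: print(d['confidence'],onz(f,d['position'][1],d['position'][0],25),d['position'])
"
```

```text
time: 25.07
tcp_pos: [461.5, -67.1, 204.9]
tool_rot: [1.264, 1.174, -1.269]
ft_force: [1.6, 0.7, -1.3]
grip_width: 0.147
time: 25.48
tcp_pos: [500.4, 124.1, 205.0]
tool_rot: [1.259, 1.176, -1.264]
ft_force: [-0.7, -0.5, -1.0]
grip_width: 0.141
time: 25.9
tcp_pos: [516.3, 210.7, 204.9]
tool_rot: [1.258, 1.178, -1.262]
ft_force: [0.1, -1.0, -0.6]
grip_width: 0.147
turn [0. 0. 0.] rows>=0.0 shift(mm) [144.9  -0.9   2.2] now [516.3 210.7 204.9] q7 -1.04
0.98 [604.7 122.   25. ] [293.6, 406.1]
0.55 [512.4 208.   25. ] [219.4, 311.9]
```

View pics/w7.png

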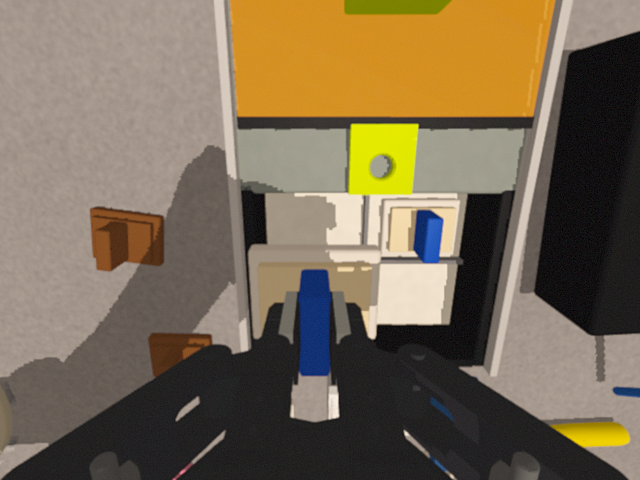

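Wrist view: C sits flat in bay 3 at (428,235). B is held at (315,320) over bay 1. Lowering it.

```bash
python3 -m creep '0 0 0 0.03 -0.001 0.002 255; 0 0 0 0.04 0 0 255; 0 0 0 0.03 0 0 255; 0 0 0 0.02 0 0 255; 0 0 0 0.015 0 0 255';python3 -m creep '0 0 0 0.005 0 0 255; 0 0 0 0 0 0 255; 0 0 0 0.002 0 0 255; 0 0 0 0 0 0 255; 0 0 0 0 0 0 255'; python3 -m creep '0 0 0 0.002 0 0 255; 0 0 0 0 0 0 255; 0 0 0 0 0 0 128; 0 0 0 0 0 0 128; 0 0 0 0 0 0 128';python3 -m creep '0 0 0 -0.03 0 0 128; 0 0 0 -0.04 0 0 128; 0 0 0 -0.04 0 0 128; 0 0 0 -0.03 0 0 128; 0 0 0 0 0 0 128';  python3 -c "
from h import *
plan([438,-49,190],-1)
f=grab('wrist'); save(f,'w8.png')
for b in blobs(f,'blue',200): print(b.reshape(-1,2).mean(0),rectw(f,b,77))
f=grab('top')
for b in blobs(f,'blue',20): print(b.reshape(-1,2).mean(0),rectw(f,b,52))"
```

```text
time: 26.42
tcp_pos: [515.3, 205.0, 69.1]
tool_rot: [1.26, 1.174, -1.267]
ft_force: [0.1, 0.4, -1.4]
grip_width: 0.146
time: 26.83
tcp_pos: [516.9, 207.4, 65.6]
tool_rot: [1.263, 1.173, -1.261]
ft_force: [-0.4, 0.4, -0.6]
grip_width: 0.144
time: 27.25
tcp_pos: [516.4, 207.5, 62.9]
tool_rot: [1.262, 1.174, -1.262]
ft_force: [1.3, -0.9, -0.2]
grip_width: 0.499
time: 27.67
tcp_pos: [518.4, 209.3, 208.5]
tool_rot: [1.268, 1.171, -1.255]
ft_force: [1.0, -0.3, -0.2]
grip_width: 0.498
turn [-0.1 -0.  -0. ] rows>=0.4 shift(mm) [ 18.5 -75.9 259.7] now [518.4 209.3 208.5] q7 -1.05
[310.8 236.5] (array([515.4, 204.7]), array([43.8, 13.7]), 85.72296905517578)
[422.3 233.8] (array([608.3, 199.6]), array([44.3, 21.3]), 87.6146240234375)
[283.5 284.8] (array([437., -52.]), array([37.3,  9.9]), 89.13780212402344)
[181.5 254.8] (array([516.1, 202. ]), array([43.5, 11.1]), 84.75765228271484)
[183.3 215.4] (array([614.4, 196.9]), array([43. , 12.6]), 89.0321044921875)
[398.1 140.3] (array([ 796.3, -347.8]), array([197.4,  11.9]), -89.7621069252491)
[435.8 125.4] (array([ 833. , -441.2]), array([49. , 12.7]), -1.8006973266601562)
[400.5  99.1] (array([ 891. , -351.6]), array([190.1,  54.4]), 89.2421875)
```

```bash
python3 -m creep '-0.04 0 0 0 0 0 128; 0 0 0 0.001 -0.01 0.025 128; 0 0 0 0.001 -0.01 0.035 128; 0 0 0 0.001 -0.01 0.035 128; 0 0 0 0.001 -0.01 0.035 128';python3 -m creep '0 0 0 0.001 -0.01 0.035 128; 0 0 0 0.001 -0.01 0.035 128; 0 0 0 0.001 -0.01 0.035 128; 0 0 0 0.001 -0.005 0.02 128; 0 0 0 0 0 0 128'; python3 -c "
from h import *
plan([437,-50,32],-2)
f=grab('wrist'); save(f,'w9.png')
for b in blobs(f,'blue',200): print(b.reshape(-1,2).mean(0),rectw(f,b,52))"
```

```text
time: 28.18
tcp_pos: [470.6, 77.5, 197.2]
tool_rot: [1.23, 1.196, -1.234]
ft_force: [1.0, -0.5, 0.1]
grip_width: 0.497
time: 28.6
tcp_pos: [430.1, -49.7, 192.9]
tool_rot: [1.233, 1.194, -1.242]
ft_force: [-0.2, 0.4, 0.4]
grip_width: 0.501
turn [-0.  0.  0.] rows>=0.0 shift(mm) [160.9   6.9   0.1] now [430.1 -49.7 192.9] q7 -0.58
[629.9 453.7] (array([ 754.8, -315.8]), array([39.2, 23.5]), -76.41689491271973)
[323.5 224. ] (array([436.9, -47.6]), array([42.6, 11.9]), 88.01312255859375)
```

```bash
python3 -m creep '0 0 0 0.03 0.007 0.001 128; 0 0 0 0.04 0 0 128; 0 0 0 0.04 0 0 128; 0 0 0 0.025 0 0 128; 0 0 0 0.02 0 0 128';python3 -m creep '0 0 0 0.003 0 0 128; 0 0 0 0 0 0 128; 0 0 0 0 0 0 255; 0 0 0 0 0 0 255; 0 0 0 0 0 0 255';  python3 -m creep '0 0 0 0 0 0 255; 0 0 0 -0.01 0 0 255; 0 0 0 -0.04 0 0 255; 0 0 0 -0.04 0 0 255; 0 0 0 -0.04 0 0 255';python3 -m creep '0 0 0 -0.04 0 0 255; 0 0 0 0 0 0 255; 0 0 0 0 0 0 255; 0 0 0 0 0 0 255; 0 0 0 0 0 0 255'; python3 -c "
from h import *
plan([509.6,130.5,202],-4)"
```

```text
time: 29.07
tcp_pos: [439.0, -44.7, 36.8]
tool_rot: [1.23, 1.199, -1.234]
ft_force: [0.8, -0.1, -1.2]
grip_width: 0.494
time: 29.48
tcp_pos: [440.6, -46.2, 38.0]
tool_rot: [1.234, 1.192, -1.231]
ft_force: [0.6, 0.2, -0.5]
grip_width: 0.149
time: 29.9
tcp_pos: [439.0, -46.0, 168.7]
tool_rot: [1.232, 1.196, -1.234]
ft_force: [2.1, -1.6, -1.6]
grip_width: 0.144
time: 30.32
tcp_pos: [439.3, -46.7, 205.9]
tool_rot: [1.232, 1.195, -1.235]
ft_force: [-0.5, -0.1, -2.2]
grip_width: 0.146
turn [0. 0. 0.] rows>=0.3 shift(mm) [   3.9   57.8 -181.7] now [439.3 -46.7 205.9] q7 -0.57
```

```bash
python3 -m creep '0.04 0 0 0 0 0 255; 0 0 0 0 0.01 -0.025 255; 0 0 0 0 0.01 -0.035 255; 0 0 0 0 0.01 -0.035 255; 0 0 0 0 0.01 -0.035 255';python3 -m creep '0 0 0 0 0.01 -0.033 255; 0 0 0 0 0.008 -0.02 255; 0 0 0 0 0 0 255; 0 0 0 0 0 0 255; 0 0 0 0 0 0 255'; python3 -c "
from h import *
plan([509.6,132,62],-4)
f=grab('wrist'); save(f,'w10.png')
for d in nets.spot_point(f,'bay3')[:4]: print(d['confidence'],onz(f,d['position'][1],d['position'][0],25),d['position'])
"
```

```text
time: 30.73
tcp_pos: [489.0, 81.9, 205.1]
tool_rot: [1.26, 1.176, -1.265]
ft_force: [-0.1, -0.1, -1.1]
grip_width: 0.143
time: 31.15
tcp_pos: [510.1, 131.5, 205.2]
tool_rot: [1.259, 1.176, -1.264]
ft_force: [-0.7, -0.4, -1.2]
grip_width: 0.147
turn [-0.  0.  0.] rows>=0.0 shift(mm) [143.2  -0.5  -0.5] now [510.1 131.5 205.2] q7 -0.94
0.87 [606.1 120.6  25. ] [220.3, 415.2]
0.69 [508.4 127.   25. ] [220.8, 314.3]
```

```bash
python3 -m creep '0 0 0 0.03 -0.001 0.001 255; 0 0 0 0.04 0 0 255; 0 0 0 0.03 0 0 255; 0 0 0 0.02 0 0 255; 0 0 0 0.015 0 0 255';python3 -m creep '0 0 0 0.005 0 0 255; 0 0 0 0 0 0 255; 0 0 0 0.002 0 0 255; 0 0 0 0 0 0 255; 0 0 0 0 0 0 255'; python3 -m creep '0 0 0 0.002 0 0 255; 0 0 0 0 0 0 255; 0 0 0 0 0 0 128; 0 0 0 0 0 0 128; 0 0 0 0 0 0 128';python3 -m creep '0 0 0 -0.03 0 0 128; 0 0 0 -0.04 0 0 128; 0 0 0 -0.04 0 0 128; 0 0 0 -0.04 0 0 128; 0 0 0 0 0 0 128';  python3 -c "
from h import *
f=grab('wrist'); save(f,'w11.png')
for b in blobs(f,'blue',200): print(b.reshape(-1,2).mean(0),rectw(f,b,77))
f=grab('top'); save(f,'top11.png',(130,130,450,370),2.5)
for c in ('blue','red'):
  for b in blobs(f,c,20): print(c,b.reshape(-1,2).mean(0),rectw(f,b,77))"
```

```text
time: 31.67
tcp_pos: [509.0, 129.4, 69.6]
tool_rot: [1.261, 1.175, -1.266]
ft_force: [-0.1, 0.1, -0.8]
grip_width: 0.145
time: 32.08
tcp_pos: [510.6, 131.0, 65.6]
tool_rot: [1.263, 1.173, -1.261]
ft_force: [0.6, -0.7, -0.6]
grip_width: 0.144
time: 32.5
tcp_pos: [510.2, 131.3, 62.9]
tool_rot: [1.262, 1.174, -1.262]
ft_force: [-0.4, -0.0, -0.4]
grip_width: 0.496
time: 32.92
tcp_pos: [512.6, 133.1, 219.3]
tool_rot: [1.268, 1.17, -1.254]
ft_force: [1.4, 0.3, 0.8]
grip_width: 0.5
[310.3 232.8] (array([510.2, 128.5]), array([45.2, 15. ]), 82.83787536621094)
[310.8 145.8] (array([514.8, 201. ]), array([37.9, 12. ]), 86.11094665527344)
[427.4 141.9] (array([608. , 196.5]), array([37.8, 20.7]), 86.3009033203125)
blue [211.  256.8] (array([509.2, 123.4]), array([40. , 10.8]), 85.05809783935547)
blue [183.3 215.4] (array([611.8, 191. ]), array([42.2, 12.4]), 89.03211212158203)
blue [389.8 137.6] (array([ 792.7, -334.8]), array([202.8,  63.4]), 73.83834838867188)
blue [408.2 104. ] (array([ 857. , -347.4]), array([187. , 106.6]), 89.23993682861328)
red [349.  208.9] (array([ 621.7, -217.2]), array([37.6, 13. ]), -81.40110492706299)
```

View pics/top11.png

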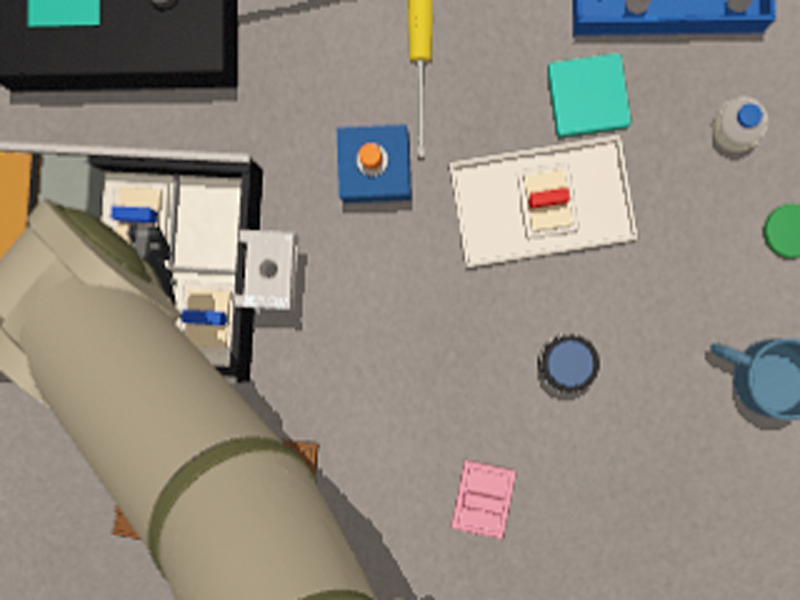

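View pics/w11.png

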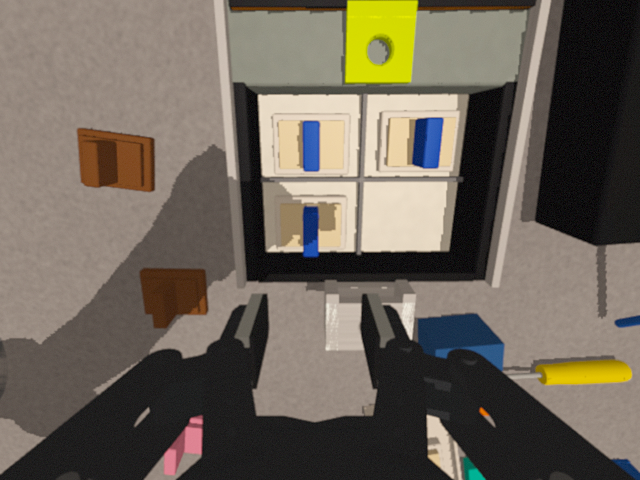

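Top and wrist views: all three fresh cartridges are flat in bays 0, 1 and 3 (wrist px (311,233), (311,146), (427,142)). The red one is flat in the tray (top crop (549,198)), and no further blue or red cartridges are left. Now shutting the window.

```bash
python3 -m creep '-0.12 0 0 0 0 0 60; -0.12 0 0 0 0 0 60; -0.12 0 0 0 0 0 60; -0.12 0 0 0 0 0 60; -0.12 0 0 0 0 0 60';python3 -m creep '-0.12 0 0 0 0 0 60; -0.12 0 0 0 0 0 60; -0.12 0 0 0 0 0 60; -0.12 0 0 0 0 0 60; -0.12 0 0 0 0 0 60'; python3 -m creep '-0.12 0 0 0 0 0 60; -0.12 0 0 0 0 0 60; -0.12 0 0 0 0 0 60; 0 0 0 0 0 0 60; 0 0 0 0 0 0 60';python3 -c "
from h import *
plan([576,365,200],86)"
```

```text
time: 33.43
tcp_pos: [509.3, 130.8, 211.2]
tool_rot: [0.806, 1.417, -0.809]
ft_force: [-0.4, -0.5, -0.1]
grip_width: 0.763
time: 33.85
tcp_pos: [509.4, 130.8, 211.1]
tool_rot: [0.342, 1.546, -0.343]
ft_force: [0.5, 0.5, 0.0]
grip_width: 0.764
time: 34.27
tcp_pos: [509.5, 131.0, 211.3]
tool_rot: [0.068, 1.572, -0.067]
ft_force: [0.6, 0.5, 0.3]
grip_width: 0.762
turn [-0. -0. -0.] rows>=0.1 shift(mm) [ 11.3 238.1  50. ] now [509.5 131.  211.3] q7 0.33
```

```bash
python3 -m creep '0 0 0 0 0.03 0.007 60; 0 0 0 0 0.038 0.008 60; 0 0 0 0 0.038 0.008 60; 0 0 0 0 0.038 0.008 60; 0 0 0 0 0.038 0.008 60';python3 -m creep '0 0 0 0 0.035 0.008 60; 0 0 0 0 0.02 0.003 60; 0 0 0 0 0 0 60; 0 0 0 0 0 0 60; 0 0 0 0 0 0 60';python3 -c "
from h import *
plan([576,365,107],86)
f=grab('wrist'); save(f,'w12.png')
for b in blobs(f,'yellow',200): print(b.reshape(-1,2).mean(0),rectw(f,b,135))"
```

```text
time: 34.68
tcp_pos: [564.2, 310.9, 212.0]
tool_rot: [0.068, 1.57, -0.069]
ft_force: [0.8, 0.2, -0.4]
grip_width: 0.758
time: 35.1
tcp_pos: [579.1, 362.4, 212.0]
tool_rot: [0.065, 1.57, -0.068]
ft_force: [0.1, -0.4, -0.7]
grip_width: 0.768
turn [-0. -0.  0.] rows>=0.1 shift(mm) [105.    2.4  -3.3] now [579.1 362.4 212. ] q7 0.16
[191.1 231.1] (array([556.9, 281.6]), array([42.8, 41.1]), 85.68114471435547)
[313.8 240.4] (array([570.7, 362.7]), array([65.5, 13.7]), -3.53509521484375)
```

```bash
python3 -m creep '0 0 0 0.03 0.001 -0.003 60; 0 0 0 0.04 0 0 60; 0 0 0 0.02 0 0 60; 0 0 0 0.012 0 0 60; 0 0 0 0 0 0 60';python3 -m creep '0 0 0 0 0 0 160; 0 0 0 0 0 0 255; 0 0 0 0 0 0 255; 0 0 0 0 0 0 255; 0 0 0 0 0 0 255'; python3 -m creep '0 0 0 0 -0.01 0 255; 0 0 0 0 -0.02 0 255; 0 0 0 0 -0.03 0 255; 0 0 0 0 -0.03 0 255; 0 0 0 0 -0.03 0 255'; python3 -m creep '0 0 0 0 -0.03 0 255; 0 0 0 0 -0.02 0 255; 0 0 0 0 -0.01 0 255; 0 0 0 0 -0.005 0 255; 0 0 0 0 0 0 255'; python3 -c "
from h import *
plan([562.5,155.4,107],86)"
```

```text
time: 35.57
tcp_pos: [576.2, 362.1, 108.2]
tool_rot: [0.064, 1.572, -0.069]
ft_force: [-0.1, -0.2, 0.7]
grip_width: 0.769
time: 35.98
tcp_pos: [577.1, 364.8, 112.3]
tool_rot: [0.065, 1.568, -0.064]
ft_force: [-0.6, -1.9, 6.6]
grip_width: 0.154
time: 36.4
tcp_pos: [568.7, 245.3, 112.3]
tool_rot: [0.067, 1.565, -0.062]
ft_force: [9.8, 2.4, 0.7]
grip_width: 0.148
time: 36.82
tcp_pos: [564.1, 178.5, 112.2]
tool_rot: [0.066, 1.565, -0.066]
ft_force: [7.1, -2.5, 3.4]
grip_width: 0.15
turn [-0.  0. -0.] rows>=0.1 shift(mm) [  5.2 -23.2   0. ] now [564.1 178.5 112.2] q7 0.20
```

```bash
python3 -m creep '0 0 0 0 -0.008 0 255; 0 0 0 0 -0.008 0 255; 0 0 0 0 0 0 255; 0 0 0 0 0 0 255; 0 0 0 0 0 0 255';python3 -m creep '0 0 0 0 -0.005 0 255; 0 0 0 0 0 0 255; 0 0 0 0 0 0 255; 0 0 0 0 0 0 255; 0 0 0 0 0 0 255'; python3 -m creep '0 0 0 0 -0.004 0 255; 0 0 0 0 0 0 255; 0 0 0 0 0 0 255; 0 0 0 0 0 0 255; 0 0 0 0 0 0 255';python3 -m creep '0 0 0 0 -0.004 0 255; 0 0 0 0 0 0 255; 0 0 0 0 0 0 255; 0 0 0 0 0 0 255; 0 0 0 0 0 0 255'
```

```text
time: 37.23
tcp_pos: [563.0, 163.7, 112.2]
tool_rot: [0.066, 1.564, -0.065]
ft_force: [7.5, -1.8, 4.2]
grip_width: 0.151
time: 37.65
tcp_pos: [562.7, 159.1, 112.2]
tool_rot: [0.066, 1.564, -0.065]
ft_force: [8.0, -1.5, 4.0]
grip_width: 0.15
time: 38.07
tcp_pos: [562.5, 155.3, 112.2]
tool_rot: [0.066, 1.564, -0.064]
ft_force: [8.3, -1.2, 1.9]
grip_width: 0.148
time: 38.48
tcp_pos: [562.5, 155.3, 112.3]
tool_rot: [0.07, 1.563, -0.057]
ft_force: [12.5, 11.2, -8.1]
grip_width: 0.149
```

```bash
python3 -m creep '0 0 0 0 0.004 0 255; 0 0 0 0 0 0 60; 0 0 0 0 0 0 60; 0 0 0 0 0 0 60; 0 0 0 0 0 0 60'; python3 -m creep '0 0 0 -0.04 0 0 60; 0 0 0 -0.04 0 0 60; 0 0 0 -0.04 0 0 60; 0 0 0 -0.03 0 0 60; 0 0 0 0 -0.03 -0.002 60'; python3 -m creep '0 0 0 0 -0.035 -0.001 60; 0 0 0 0 -0.03 0 60; 0 0 0 0 0 0 60; 0 0 0 0 0 0 60; 0 0 0 0 0 0 60';python3 -c "
from h import *
plan([553.5,54,250],86)
f=grab('wrist'); save(f,'w13.png')
for d in nets.spot_point(f,'fork_top')[:3]: print(d['confidence'],onz(f,d['position'][1],d['position'][0],113),d['position'])
g=grab('top')
for h in (f,g):
  for b in blobs(h,'orange',40): print(b.reshape(-1,2).mean(0),rectw(h,b,106))
  for b in blobs(h,'yellow',40): print('y',b.reshape(-1,2).mean(0),rectw(h,b,135))"
```

```text
time: 38.9
tcp_pos: [558.9, 154.9, 110.7]
tool_rot: [0.065, 1.57, -0.065]
ft_force: [-0.6, -0.1, 0.5]
grip_width: 0.712
time: 39.32
tcp_pos: [556.3, 132.5, 267.7]
tool_rot: [0.066, 1.561, -0.054]
ft_force: [0.3, 0.4, 0.6]
grip_width: 0.763
time: 39.73
tcp_pos: [548.3, 60.9, 260.8]
tool_rot: [0.066, 1.57, -0.065]
ft_force: [-0.2, 0.9, 0.4]
grip_width: 0.76
turn [-0.  0. -0.] rows>=0.1 shift(mm) [10.8 -6.5  5.7] now [548.3  60.9 260.8] q7 0.57
0.7 [551.   55.8 113. ] [229.5, 308.3]
y [306.5 232.5] (array([547.1,  55.1]), array([12.9,  6.1]), 69.75066375732422)
y [337.4 225.8] (array([544.6,  80.2]), array([39.8,  6.4]), -3.3484649658203125)
y [426.1 230.9] (array([555.9, 152. ]), array([65.1, 23.8]), -3.92523193359375)
[579.  252.6] (array([ 504.5, -768.8]), array([45.6, 34. ]), 7.172131538391113)
[277.5 192. ] (array([661.9, -43.5]), array([19.5, 16.9]), -0.6566390991210938)
```

View pics/w13.png

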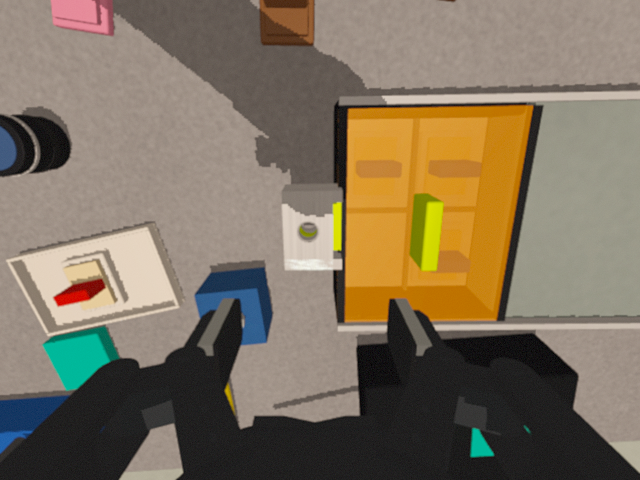

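Wrist view: window shut (yellow lug under the fork, handle at (426,231)) and fork hole at (308,231) with the lug hole lined up below. Now I'll measure the hole ellipse, then look at the pin from the same relative pose.

```bash
cat >> h.py <<'E'
def hole(f,u,v,r=20):
    g=cv2.cvtColor(f["frame"],cv2.COLOR_RGB2GRAY)[v-r:v+r,u-r:u+r]; g=cv2.resize(g,None,fx=4,fy=4,interpolation=cv2.INTER_CUBIC)
    t,m=cv2.threshold(g,0,255,cv2.THRESH_BINARY_INV|cv2.THRESH_OTSU)
    out=[]
    for c in cv2.findContours(m,cv2.RETR_LIST,cv2.CHAIN_APPROX_NONE)[0]:
        if cv2.contourArea(c)>400:
            e=cv2.fitEllipse(c); out.append((e[0][0]/4+u-r-.375,e[0][1]/4+v-r-.375,e[1][0]/4,e[1][1]/4))
    return t,out
E
python3 -c "
from h import *
f=grab('wrist'); save(f,'hole.png',(278,201,338,261),5)
t,o=hole(f,308,231); print(t)
for e in o: print(np.array(e),onz(f,e[0],e[1],113))
"
python3 -m creep '0 0 0 0 -0.02 0.025 60; 0 0 0 0.002 -0.025 0.032 60; 0 0 0 0.003 -0.025 0.032 60; 0 0 0 0.002 -0.02 0.028 60; 0 0 0 0 0 0 60'; python3 -m creep '0 0 0 0 0 0 60; 0 0 0 0 0 0 60; 0 0 0 0 0 0 60; 0 0 0 0 0 0 60; 0 0 0 0 0 0 60';python3 -c "
from h import *
plan([659.5,-38.5,254],86)
f=grab('wrist'); save(f,'pin.png',(258,171,378,291),5)
for b in blobs(f,'orange',40): print(b.reshape(-1,2).mean(0),rectw(f,b,106))
for q in ('pin','pin_seat'):
  for d in nets.spot_point(f,q)[:1]: print(q,d['confidence'],onz(f,d['position'][1],d['position'][0],62),d['position'])
print(proj(f,[661.9,-43.5,106]))
a=cv2.imread('pics/hole.png');b=cv2.imread('pics/pin.png');b=cv2.resize(b,(500,500));a=cv2.copyMakeBorder(a,0,200,0,0,0);cv2.imwrite('pics/hp.png',np.hstack([a,b]))
"
```

```text
165.0
[306.1 231.3  19.7  20.1] [552.6  54.9 113. ]
[314.  212.9   5.9  32.6] [536.6  63.2 113. ]
time: 40.35
tcp_pos: [661.9, -44.2, 251.6]
tool_rot: [0.07, 1.57, -0.072]
ft_force: [-0.2, -1.5, -0.4]
grip_width: 0.764
time: 40.77
tcp_pos: [657.2, -37.6, 254.1]
tool_rot: [0.063, 1.569, -0.064]
ft_force: [0.4, 0.6, 0.1]
grip_width: 0.767
turn [-0.  0.  0.] rows>=0.1 shift(mm) [ 0.1 -0.7  2.4] now [657.2 -37.6 254.1] q7 0.78
[309.5 220. ] (array([651.3, -41.3]), array([17.7, 12.3]), 82.42955780029297)
pin 0.59 [651.  -41.9  62. ] [208.5, 309.3]
pin_seat 0.86 [663.  -42.5  62. ] [220.2, 309.7]
[307.8 231.5]
```

View pics/hp.png

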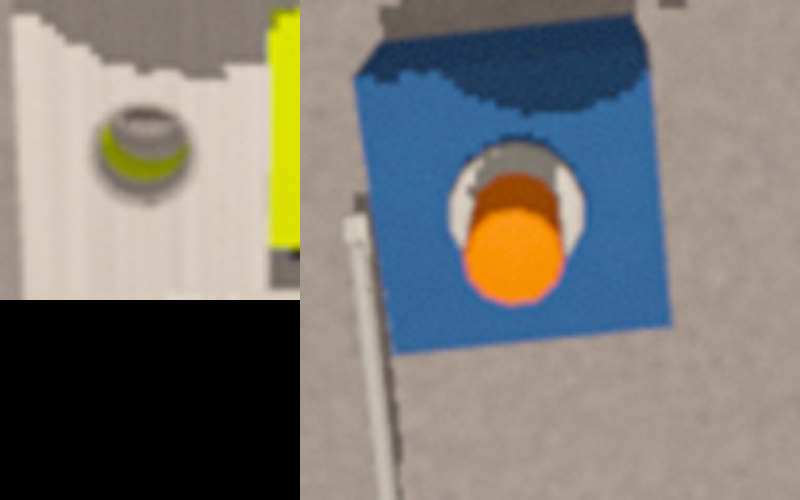

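Picture: on the left, the fork hole centred at (306.5,231.5) px with the lug hole lined up beneath. On the right, the pin's bright orange top disc at about (309.6,232.4) with its steel collar round (310,222).

```bash
python3 -c "
from h import *
f=grab('wrist')
print(onz(f,309.6,232.4,106),onz(f,310,221.6,70))
h=cv2.cvtColor(f['frame'],cv2.COLOR_RGB2HSV); m=cv2.inRange(h,np.array((7,180,215)),np.array((20,255,255))); m[:, :258]=0; m[:,378:]=0; m[:171]=0; m[291:]=0
for b in cv2.findContours(m,0,1)[0]:
  if cv2.contourArea(b)>50:
    e=cv2.fitEllipse(b); print(e,onz(f,e[0][0],e[0][1],106))
plan([661,-42,150],86)"
```

```text
[663.  -42.7 106. ] [662.5 -42.7  70. ]
((309.5776062011719, 231.58302307128906), (20.80596923828125, 21.81488800048828), 88.7746810913086) [662.2 -42.6 106. ]
turn [-0.  0.  0.] rows>=0.1 shift(mm) [103.9  -3.3   3.8] now [657.5 -38.4 253.9] q7 0.78
```

```bash
python3 -m creep '0 0 0 0.02 -0.004 0.005 60; 0 0 0 0.04 0 0 60; 0 0 0 0.04 0 0 60; 0 0 0 0.03 0 0 60; 0 0 0 0 0 0 60'; python3 -m creep '0 0 0 0.02 0 0 60; 0 0 0 0 0 0 60; 0 0 0 0 0 0 60; 0 0 0 0 0 0 60; 0 0 0 0 0 0 60';python3 -c "
from h import *
plan([662.6,-42.7,75],86)"
```

```text
time: 41.38
tcp_pos: [659.0, -44.6, 116.9]
tool_rot: [0.064, 1.579, -0.066]
ft_force: [-0.4, -0.5, 0.3]
grip_width: 0.767
time: 41.8
tcp_pos: [663.0, -42.9, 105.5]
tool_rot: [0.065, 1.568, -0.065]
ft_force: [0.2, -0.4, -0.5]
grip_width: 0.761
turn [-0.  0. -0.] rows>=0.1 shift(mm) [30.5  0.1 -0.4] now [663.  -42.9 105.5] q7 0.65
```

```bash
python3 -m creep '0 0 0 0.015 0 0 60; 0 0 0 0.015 0 0 60; 0 0 0 0 0 0 60; 0 0 0 0 0 0 60; 0 0 0 0 0 0 60'; python3 -m creep '0 0 0 0 0 0 150; 0 0 0 0 0 0 255; 0 0 0 0 0 0 255; 0 0 0 0 0 0 255; 0 0 0 0 0 0 255';python3 -c "
from h import *
plan([662.6,-42.7,75],86)"
```

```text
time: 42.22
tcp_pos: [662.1, -42.7, 73.5]
tool_rot: [0.065, 1.57, -0.065]
ft_force: [-0.2, 0.1, 0.4]
grip_width: 0.767
time: 42.63
tcp_pos: [662.5, -42.8, 74.2]
tool_rot: [0.065, 1.569, -0.065]
ft_force: [-0.1, -0.1, 3.4]
grip_width: 0.241
turn [-0.  0. -0.] rows>=0.1 shift(mm) [-0.8  0.1  0.1] now [662.5 -42.8  74.2] q7 0.62
```

```bash
python3 -m creep '0 0 0 -0.01 0 0 255; 0 0 0 -0.03 0 0 255; 0 0 0 -0.04 0 0 255; 0 0 0 -0.04 0 0 255; 0 0 0 0 0 0 255'; python3 -m creep '0 0 0 0 0.018 -0.025 255; 0 0 0 0 0.022 -0.028 255; 0 0 0 0 0.022 -0.028 255; 0 0 0 0 0.018 -0.025 255; 0 0 0 0 0.01 -0.01 255';python3 -m creep '0 0 0 0 0 0 255; 0 0 0 0 0 0 255; 0 0 0 0 0 0 255; 0 0 0 0 0 0 255; 0 0 0 0 0 0 255';python3 -c "
from h import *
plan([552.6,54.9,182],86)
f=grab('wrist'); save(f,'w14.png')"
```

```text
time: 43.05
tcp_pos: [665.1, -40.9, 202.1]
tool_rot: [0.066, 1.56, -0.063]
ft_force: [0.0, 1.3, -1.5]
grip_width: 0.244
time: 43.47
tcp_pos: [550.5, 58.7, 194.4]
tool_rot: [0.062, 1.571, -0.062]
ft_force: [0.9, -0.1, -1.0]
grip_width: 0.239
time: 43.88
tcp_pos: [554.6, 55.4, 193.4]
tool_rot: [0.066, 1.57, -0.066]
ft_force: [0.6, -0.0, -1.1]
grip_width: 0.242
turn [-0. -0. -0.] rows>=0.1 shift(mm) [11.4 -0.7 -2. ] now [554.6  55.4 193.4] q7 0.49
```

View pics/w14.png

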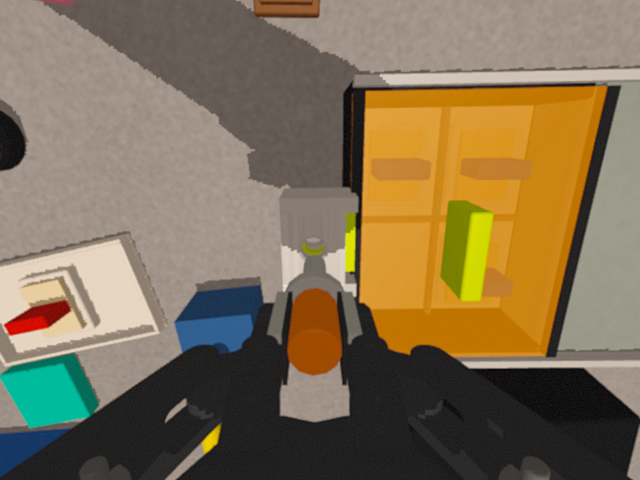

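Wrist view: pin held at (315,330), tip at (314,255) just in front of the fork hole at (314,246). Fine correction, then descend in steps.

```bash
python3 -m creep '0 0 0 0.006 -0.0005 -0.002 255; 0 0 0 0.006 0 0 255; 0 0 0 0 0 0 255; 0 0 0 0 0 0 255; 0 0 0 0 0 0 255'; python3 -m creep '0 0 0 0 0 0 255; 0 0 0 0 0 0 255; 0 0 0 0 0 0 255; 0 0 0 0 0 0 255; 0 0 0 0 0 0 255';python3 -c "
from h import *
plan([552.6,54.9,170],86)"
```

```text
time: 44.35
tcp_pos: [552.0, 56.0, 181.5]
tool_rot: [0.065, 1.57, -0.065]
ft_force: [-0.1, 0.4, -0.5]
grip_width: 0.244
time: 44.77
tcp_pos: [552.0, 56.0, 181.8]
tool_rot: [0.065, 1.57, -0.065]
ft_force: [0.1, 0.4, -1.5]
grip_width: 0.241
turn [-0.  0.  0.] rows>=0.1 shift(mm) [11.8 -1.   0.6] now [552.   56.  181.8] q7 0.47
```

```bash
python3 -m creep '0 0 0 0.003 -0.001 0.0005 255; 0 0 0 0.003 0 0 255; 0 0 0 0.003 0 0 255; 0 0 0 0.003 0 0 255; 0 0 0 0 0 0 255'; python3 -m creep '0 0 0 0.004 0 0 255; 0 0 0 0.004 0 0 255; 0 0 0 0 0 0 255; 0 0 0 0 0 0 255; 0 0 0 0 0 0 255';python3 -c "
from h import *
plan([552.6,54.9,125],86)"
```

```text
time: 45.18
tcp_pos: [552.1, 54.7, 168.9]
tool_rot: [0.065, 1.571, -0.065]
ft_force: [-0.1, 0.2, -1.0]
grip_width: 0.238
time: 45.6
tcp_pos: [552.4, 55.0, 161.7]
tool_rot: [0.065, 1.57, -0.065]
ft_force: [-0.4, 0.2, -0.8]
grip_width: 0.236
turn [-0. -0. -0.] rows>=0.1 shift(mm) [36.7 -0.1  0.2] now [552.4  55.  161.7] q7 0.44
```

```bash
python3 -m creep '0 0 0 0.004 0 0 255; 0 0 0 0.004 0 0 255; 0 0 0 0.004 0 0 255; 0 0 0 0 0 0 255; 0 0 0 0 0 0 255'; python3 -m creep '0 0 0 0.004 0 0 255; 0 0 0 0.004 0 0 255; 0 0 0 0.004 0 0 255; 0 0 0 0 0 0 255; 0 0 0 0 0 0 255';python3 -m creep '0 0 0 0.004 0 0 255; 0 0 0 0.004 0 0 255; 0 0 0 0.002 0 0 255; 0 0 0 0 0 0 255; 0 0 0 0 0 0 255'
```

```text
time: 46.02
tcp_pos: [552.3, 54.9, 149.3]
tool_rot: [0.065, 1.57, -0.065]
ft_force: [-0.4, -0.4, -1.0]
grip_width: 0.236
time: 46.43
tcp_pos: [552.3, 54.9, 137.4]
tool_rot: [0.065, 1.57, -0.065]
ft_force: [-0.4, 0.1, -1.1]
grip_width: 0.245
time: 46.85
tcp_pos: [552.3, 54.9, 127.5]
tool_rot: [0.065, 1.57, -0.065]
ft_force: [-0.1, -0.4, -0.5]
grip_width: 0.241
```

Through both plates with no force. Now the last few millimetres, until the collar bears.

```bash
python3 -m creep '0 0 0 0.002 0 0 255; 0 0 0 0 0 0 255; 0 0 0 0 0 0 255; 0 0 0 0 0 0 255; 0 0 0 0 0 0 255'; python3 -m creep '0 0 0 0.002 0 0 255; 0 0 0 0 0 0 255; 0 0 0 0 0 0 255; 0 0 0 0 0 0 255; 0 0 0 0 0 0 255';python3 -m creep '0 0 0 0.001 0 0 255; 0 0 0 0 0 0 255; 0 0 0 0 0 0 255; 0 0 0 0 0 0 255; 0 0 0 0 0 0 255'
```

```text
time: 47.27
tcp_pos: [552.5, 54.9, 125.8]
tool_rot: [0.065, 1.57, -0.065]
ft_force: [0.1, 0.3, -2.0]
grip_width: 0.237
time: 47.68
tcp_pos: [552.7, 55.1, 125.1]
tool_rot: [0.064, 1.568, -0.066]
ft_force: [-4.0, -2.7, 15.7]
grip_width: 0.239
time: 48.1
tcp_pos: [552.7, 55.0, 125.0]
tool_rot: [0.064, 1.568, -0.066]
ft_force: [-6.6, -5.5, 27.0]
grip_width: 0.242
```

```bash
python3 -m creep '0 0 0 -0.002 0 0 255; 0 0 0 0 0 0 255; 0 0 0 0 0 0 120; 0 0 0 0 0 0 60; 0 0 0 0 0 0 60'; python3 -m creep '0 0 0 0 0 0 60; 0 0 0 -0.03 0 0 60; 0 0 0 -0.04 0 0 60; 0 0 0 -0.04 0 0 60; 0 0 0 -0.03 0 0 60';python3 -m creep '0 0 0 0 0 0 60; 0 0 0 0 0 0 60; 0 0 0 0 0 0 60; 0 0 0 0 0 0 60; 0 0 0 0 0 0 60'; python3 -c "
from h import *
f=grab('wrist'); save(f,'w15.png',(160,60,640,420),1.25)
h=cv2.cvtColor(f['frame'],cv2.COLOR_RGB2HSV); m=cv2.inRange(h,np.array((7,180,215)),np.array((20,255,255))); m[:, :258]=0; m[:,340:]=0
for b in cv2.findContours(m,0,1)[0]:
  if cv2.contourArea(b)>50:
    e=cv2.fitEllipse(b); print(e,onz(f,e[0][0],e[0][1],157))
for b in blobs(f,'yellow',40): print('y',rectw(f,b,135))
for q in ('pin_seat',):
  for d in nets.spot_point(f,q)[:1]: print(q,d['confidence'],onz(f,d['position'][1],d['position'][0],113))
s=grab('side'); save(s,'s15.png',(220,230,420,410),4)
for q in ('pin_seat','fork_top'):
  for d in nets.spot_point(s,q)[:1]: print(q,d['confidence'],d['position'])
print(proj(s,[552.6,54.9,113])[::-1],proj(s,[552.6,54.9,157])[::-1])
for b in blobs(s,'orange',10,(220,230,420,410)): print(cv2.boundingRect(b))
"
```

```text
time: 48.52
tcp_pos: [552.4, 54.9, 124.4]
tool_rot: [0.065, 1.57, -0.065]
ft_force: [-0.9, -0.1, -0.2]
grip_width: 0.655
time: 48.93
tcp_pos: [552.6, 55.7, 267.3]
tool_rot: [0.065, 1.569, -0.063]
ft_force: [0.6, 0.5, 0.3]
grip_width: 0.763
time: 49.35
tcp_pos: [551.9, 54.6, 263.4]
tool_rot: [0.065, 1.572, -0.065]
ft_force: [-0.2, -0.1, -0.4]
grip_width: 0.761
((314.63836669921875, 244.2790985107422), (17.00187110900879, 27.002016067504883), 89.44135284423828) [554.8  54.9 157. ]
y (array([544.9,  79.8]), array([39.8,  6.6]), -3.37384033203125)
y (array([556.2, 151.7]), array([65. , 24.3]), -3.9752273559570312)
pin_seat 0.89 [553.5  56.1 113. ]
pin_seat 0.81 [310.4, 317.7]
fork_top 0.93 [313.8, 318.0]
[310.1 319.5] [294.5 318.9]
(279, 368, 51, 42)
(239, 326, 132, 84)
(313, 292, 9, 9)
```

View pics/w15.png

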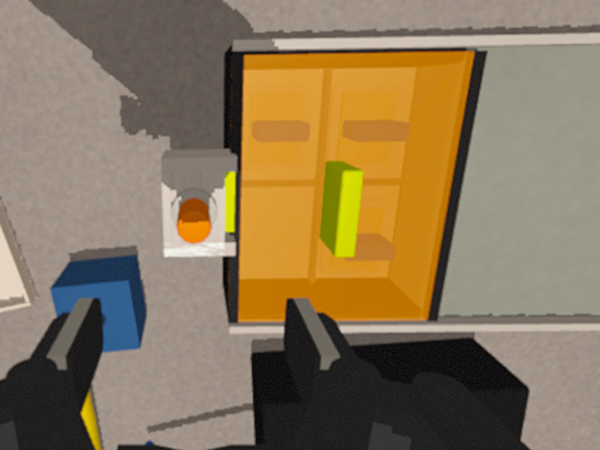

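View pics/s15.png

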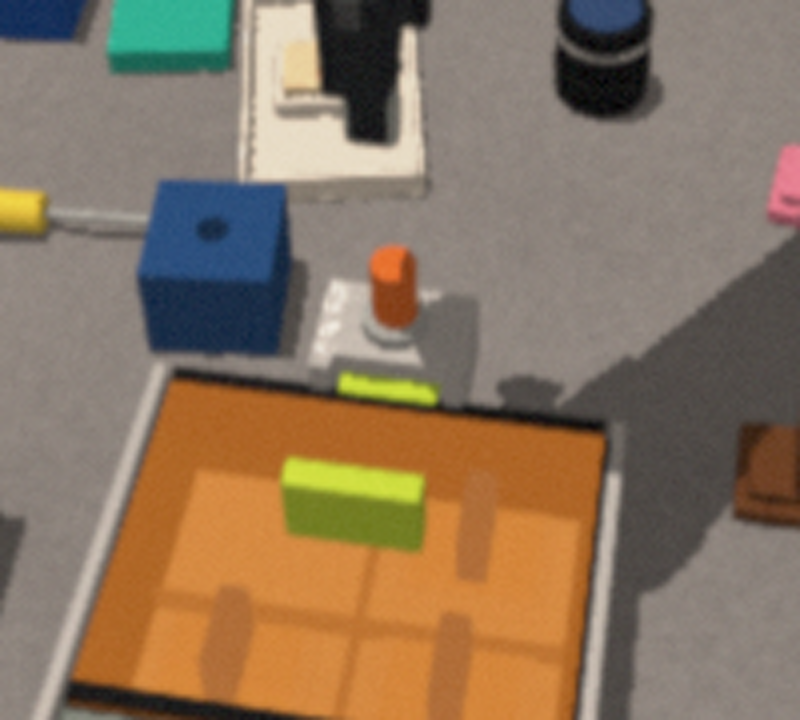

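Both views: pin upright with its collar on the fork (side crop (393,320)), window shut, three ribs in three separate bays, parking block empty. The arm is clear of everything, so I'm handing in.

```bash
python3 -c "
from h import *
s=telemetry.get_state(); print(s['time'],s['ft_force']); print(bot.job_done())"
```

```text
49.6 [ 0.7 -0.   0.1]
the job is handed in; nothing more can be done
None
```

I finished the job and handed it in at 49.6 s of the 210 s allowed; the hand-in reported no verdict.

- **Window:** I slid it open until it hit the stop, and later shut until it hit the other stop. The shut stop came at 155.3 mm against 155.4 mm predicted.
- **Cartridges:** There was one used cartridge, and it lies flat in the tray near its centre. The three fresh ones stand flat in bays 0, 1 and 3. I left the brown and pink look-alikes alone.
- **Pin:** It went through fork and lug with no noticeable side force until the collar bore on the fork at 27 N. That puts the collar underside at about 112.8 mm, against the fork top at 113 mm.

**Last checks:** The final wrist and side pictures show:
- the pin upright with its collar on the fork
- the window shut, with three ribs in separate bays under it
- the gripper clear of everything, with no contact force

The network's side-view marks for pin seat and fork top lay about 3 pixels apart in height. The known fork point, projected into that picture, fell on the pin-seat mark, so I put this down to network error. The wrist view placed the pin's top about 2 mm from the measured hole in x, which is within the calibration error. I saw no fresh cartridge knocked aside before I picked it up. The gripper partly hid the tray in the final side view, but the red cartridge showed flat in it in the last top picture before I shut the window.

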